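# Battery swap and reload at the cordless pipe deburrer

### The job

Get the cordless pipe deburrer ready for the next run: switch it off at the red lever, then take the flat battery (red) off the dock and lay it upright in the blue tray, slide the fresh battery (green) onto the dock rail fully home until the detent clicks in, and lay every white pipe on the bench level in its own pair of V-notches on the stand, with the end plugs outside the two plates. When all of that is in place, switch it back on, let go, and leave the tape measure, tape roll, glue bottle and mug where they stand.

Things in the scene. Friction and masses are not known exactly. Their poses are not given: they have to be found in the camera images.
- dock: power dock fixed to the bench, turned about z only: slippery grey deck 220 (x) x 110 (y), top 25 above the bench; origin at the centre of its underside. +x runs along the rail to the black end stop (x = 95 to 110, 45 above the deck). The half x = -110 to 0 is a flat apron between yellow lines: set the battery there in line with the rail and slide it along +x to the stop.
- rail_nose (a point): rounded nose of the steel T-rail, on the deck top at x = 0, y = 0 of the dock. The rail runs from here to the stop: stem 16 wide, head 36 wide from 10 to 16 above the deck. A battery on it has 2 mm play to either side and 2 mm up.
- dock_home (a point): point on the deck top where the origin of a fully home battery lies, 44.5 beyond the rail nose (the battery then stands 0.5 mm short of the stop); axes as the dock. A home battery has its +x along the dock's +x.
- dock_apron (a point): point on the apron, deck top, 101.5 mm before home along the rail: a battery with its origin here stands free, just in front of the rail's nose
- detent (a joint): sprung brass ball in the rail head, 28 mm beyond the home point: 0 = fully up (nothing on it, or battery held home), 0.0015 to 0.004 m when pressed down under a battery that is not home. It takes roughly 8 to 15 N along the rail to push a battery over it, either way.
- switch (a joint): red toggle lever of the switch, on the dock's -y side: 0 = off (leaning to the dock's -x), 1.0 rad = on (leaning to the dock's +x); stays where it is left, moves at about 1 N on the tip.
- switch_tip (a point): centre of the red ball (26 mm across) on the end of the lever, 80 mm from its pivot; the pivot lies 22 above the bench, at x = -30, y = -100 in the dock frame; it swings in the dock's x-z plane. The block under it is 70 x 50 x 25 high.
- flat: spent battery pack, red grip block, starts fully home on the dock; the same shape as the fresh one: 100 long (x), 70 wide (y), 72 high, about 0.5 kg; origin at the centre of its underside, z up, +x to the end that is on the rail's stop side (white strip). Grip block 44 wide (y), 80 long, 40 to 72 above the underside, its middle 6 behind the origin.
- fresh: fresh battery pack, green grip block, starts on the bench: 100 long (x), 70 wide (y), 72 high, about 0.5 kg; origin at the centre of its underside, z up, +x towards its leading end (white strip across the top of the black base), which goes onto the rail first. Grip block 44 wide (y), 80 long, 40 to 72 above the underside, its middle 6 behind the origin.
- fresh_slot (a point): on the fresh battery's underside, 28 ahead of its origin: the cross groove that takes the detent ball (24 long, in the roof of the slot). The lengthwise T-slot under the battery is open at both ends: mouth 26 wide, undercut 40 wide from 8 to 18 above the underside.
- tray: blue open tray fixed to the bench, 150 (x) x 120 (y) outside, 22 high, walls and floor about 4; origin at the centre of its underside; a battery laid in it lengthwise (its x along the tray's x) has about 20 mm to spare on each side
- stand: deburring stand fixed to the bench, turned about z only: base 270 (x) x 150 (y) x 12, origin at the centre of its underside. Two blue plates 12 thick stand at y = +48 and -48, each with four 90-degree V-notches 62 apart along x; pipes lie along the stand's y. On its +y side, from y = 122 on, a blue gear housing 85 high with a steel cone facing each notch pair.
- notch0 (a point): axis point of a pipe lying in notch pair 0 (nearest the -x end), midway between the plates, 60 above the bench; axes as the stand (the pipe lies along y). The V is 42 wide at its top, about 1 above this point.
- notch1 (a point): axis point of a pipe lying in notch pair 1 (second from the -x end), midway between the plates, 60 above the bench; axes as the stand (the pipe lies along y). The V is 42 wide at its top, about 1 above this point.
- notch2 (a point): axis point of a pipe lying in notch pair 2 (third from the -x end), midway between the plates, 60 above the bench; axes as the stand (the pipe lies along y). The V is 42 wide at its top, about 1 above this point.
- notch3 (a point): axis point of a pipe lying in notch pair 3 (nearest the +x end), midway between the plates, 60 above the bench; axes as the stand (the pipe lies along y). The V is 42 wide at its top, about 1 above this point.
- pipe0: white plastic pipe 28 in diameter, 170 long over two grey hexagonal end plugs (15 long, 36 across flats, 140 between their inner faces), about 0.15 kg; may be absent. Origin: middle of the pipe on its axis; x along the pipe, both ends alike. On the bench it rests on its plugs with the axis 18 above the bench.
- pipe1: white plastic pipe 28 in diameter, 170 long over two grey hexagonal end plugs (15 long, 36 across flats, 140 between their inner faces), about 0.15 kg; may be absent. Origin: middle of the pipe on its axis; x along the pipe, both ends alike. On the bench it rests on its plugs with the axis 18 above the bench.
- pipe2: white plastic pipe 28 in diameter, 170 long over two grey hexagonal end plugs (15 long, 36 across flats, 140 between their inner faces), about 0.15 kg; may be absent. Origin: middle of the pipe on its axis; x along the pipe, both ends alike. On the bench it rests on its plugs with the axis 18 above the bench.
- pipe3: white plastic pipe 28 in diameter, 170 long over two grey hexagonal end plugs (15 long, 36 across flats, 140 between their inner faces), about 0.15 kg; may be absent. Origin: middle of the pipe on its axis; x along the pipe, both ends alike. On the bench it rests on its plugs with the axis 18 above the bench.
- tapemeasure: bystander: tape measure standing or lying on the bench, not to be disturbed
- taperoll: bystander: roll of tape standing or lying on the bench, not to be disturbed
- glue: bystander: glue bottle standing or lying on the bench, not to be disturbed
- mug: bystander: mug standing or lying on the bench, not to be disturbed
Things that resemble listed ones, but are neither listed nor needed, are in the scene too. Leave any turquoise look-alike of the pipe3 alone.

How it is judged (in metres and radians):
On the way, in this order (a step that is already met when the one before it is completed fails the run):
1. switch off, with the flat battery still home on the dock (value of joint switch below 0.2 rad and x of flat in the frame of dock_home between -0.008 and 0.008 m and y of flat in the frame of dock_home between -0.006 and 0.006 m and z of flat in the frame of dock_home between -0.004 and 0.005 m), for 0.2 s.
2. with the switch off: flat battery in the tray, fresh battery home on the rail with the detent up, every pipe in its notches (value of joint switch below 0.2 rad and x of flat in the frame of tray between -0.03 and 0.03 m and y of flat in the frame of tray between -0.03 and 0.03 m and z of flat in the frame of tray below 0.012 m and angle between flat's own z axis and vertical below 0.12 rad and linear speed of each of flat, fresh, pipe0, pipe1, pipe2, pipe3 below 0.02 m/s and contact force between the fingers and flat below 0.2 N and x of fresh in the frame of dock_home between -0.005 and 0.005 m and y of fresh in the frame of dock_home between -0.006 and 0.006 m and z of fresh in the frame of dock_home between -0.004 and 0.005 m and value of joint detent below 0.0008 m and x of fresh_slot in the frame of dock_home above 0.02 m and contact force between the fingers and fresh below 0.2 N and ((x of pipe0 in the frame of notch0 between -0.006 and 0.006 m and y of pipe0 in the frame of notch0 between -0.015 and 0.015 m and z of pipe0 in the frame of notch0 between -0.004 and 0.004 m) or (x of pipe0 in the frame of notch1 between -0.006 and 0.006 m and y of pipe0 in the frame of notch1 between -0.015 and 0.015 m and z of pipe0 in the frame of notch1 between -0.004 and 0.004 m) or (x of pipe0 in the frame of notch2 between -0.006 and 0.006 m and y of pipe0 in the frame of notch2 between -0.015 and 0.015 m and z of pipe0 in the frame of notch2 between -0.004 and 0.004 m) or (x of pipe0 in the frame of notch3 between -0.006 and 0.006 m and y of pipe0 in the frame of notch3 between -0.015 and 0.015 m and z of pipe0 in the frame of notch3 between -0.004 and 0.004 m)) and angle between the x axis of each of pipe0, pipe1, pipe2, pipe3 and the y axis of stand, either way round below 0.08 rad and contact force between the fingers and pipe0 below 0.2 N and ((x of pipe1 in the frame of notch0 between -0.006 and 0.006 m and y of pipe1 in the frame of notch0 between -0.015 and 0.015 m and z of pipe1 in the frame of notch0 between -0.004 and 0.004 m) or (x of pipe1 in the frame of notch1 between -0.006 and 0.006 m and y of pipe1 in the frame of notch1 between -0.015 and 0.015 m and z of pipe1 in the frame of notch1 between -0.004 and 0.004 m) or (x of pipe1 in the frame of notch2 between -0.006 and 0.006 m and y of pipe1 in the frame of notch2 between -0.015 and 0.015 m and z of pipe1 in the frame of notch2 between -0.004 and 0.004 m) or (x of pipe1 in the frame of notch3 between -0.006 and 0.006 m and y of pipe1 in the frame of notch3 between -0.015 and 0.015 m and z of pipe1 in the frame of notch3 between -0.004 and 0.004 m)) and contact force between the fingers and pipe1 below 0.2 N and ((x of pipe2 in the frame of notch0 between -0.006 and 0.006 m and y of pipe2 in the frame of notch0 between -0.015 and 0.015 m and z of pipe2 in the frame of notch0 between -0.004 and 0.004 m) or (x of pipe2 in the frame of notch1 between -0.006 and 0.006 m and y of pipe2 in the frame of notch1 between -0.015 and 0.015 m and z of pipe2 in the frame of notch1 between -0.004 and 0.004 m) or (x of pipe2 in the frame of notch2 between -0.006 and 0.006 m and y of pipe2 in the frame of notch2 between -0.015 and 0.015 m and z of pipe2 in the frame of notch2 between -0.004 and 0.004 m) or (x of pipe2 in the frame of notch3 between -0.006 and 0.006 m and y of pipe2 in the frame of notch3 between -0.015 and 0.015 m and z of pipe2 in the frame of notch3 between -0.004 and 0.004 m)) and contact force between the fingers and pipe2 below 0.2 N and ((x of pipe3 in the frame of notch0 between -0.006 and 0.006 m and y of pipe3 in the frame of notch0 between -0.015 and 0.015 m and z of pipe3 in the frame of notch0 between -0.004 and 0.004 m) or (x of pipe3 in the frame of notch1 between -0.006 and 0.006 m and y of pipe3 in the frame of notch1 between -0.015 and 0.015 m and z of pipe3 in the frame of notch1 between -0.004 and 0.004 m) or (x of pipe3 in the frame of notch2 between -0.006 and 0.006 m and y of pipe3 in the frame of notch2 between -0.015 and 0.015 m and z of pipe3 in the frame of notch2 between -0.004 and 0.004 m) or (x of pipe3 in the frame of notch3 between -0.006 and 0.006 m and y of pipe3 in the frame of notch3 between -0.015 and 0.015 m and z of pipe3 in the frame of notch3 between -0.004 and 0.004 m)) and contact force between the fingers and pipe3 below 0.2 N), for 0.2 s.
3. switch back on (value of joint switch above 0.8 rad), for 0.2 s.
At the end, for the whole second after the job is handed in: Switch over 0.8 rad; flat battery upright in the tray, within 30 mm of its middle in x and y; fresh battery within 5 mm of home along the rail, 6 across, leading end first, detent up (0.8 mm); each pipe within 6 mm across, 4 in height, 15 along and 0.08 rad of a notch pair; all released, at rest (value of joint switch above 0.8 rad and x of flat in the frame of tray between -0.03 and 0.03 m and y of flat in the frame of tray between -0.03 and 0.03 m and z of flat in the frame of tray below 0.012 m and angle between flat's own z axis and vertical below 0.12 rad and linear speed of each of flat, fresh, pipe0, pipe1, pipe2, pipe3 below 0.02 m/s and contact force between the fingers and flat below 0.2 N and x of fresh in the frame of dock_home between -0.005 and 0.005 m and y of fresh in the frame of dock_home between -0.006 and 0.006 m and z of fresh in the frame of dock_home between -0.004 and 0.005 m and value of joint detent below 0.0008 m and x of fresh_slot in the frame of dock_home above 0.02 m and contact force between the fingers and fresh below 0.2 N and ((x of pipe0 in the frame of notch0 between -0.006 and 0.006 m and y of pipe0 in the frame of notch0 between -0.015 and 0.015 m and z of pipe0 in the frame of notch0 between -0.004 and 0.004 m) or (x of pipe0 in the frame of notch1 between -0.006 and 0.006 m and y of pipe0 in the frame of notch1 between -0.015 and 0.015 m and z of pipe0 in the frame of notch1 between -0.004 and 0.004 m) or (x of pipe0 in the frame of notch2 between -0.006 and 0.006 m and y of pipe0 in the frame of notch2 between -0.015 and 0.015 m and z of pipe0 in the frame of notch2 between -0.004 and 0.004 m) or (x of pipe0 in the frame of notch3 between -0.006 and 0.006 m and y of pipe0 in the frame of notch3 between -0.015 and 0.015 m and z of pipe0 in the frame of notch3 between -0.004 and 0.004 m)) and angle between the x axis of each of pipe0, pipe1, pipe2, pipe3 and the y axis of stand, either way round below 0.08 rad and contact force between the fingers and pipe0 below 0.2 N and ((x of pipe1 in the frame of notch0 between -0.006 and 0.006 m and y of pipe1 in the frame of notch0 between -0.015 and 0.015 m and z of pipe1 in the frame of notch0 between -0.004 and 0.004 m) or (x of pipe1 in the frame of notch1 between -0.006 and 0.006 m and y of pipe1 in the frame of notch1 between -0.015 and 0.015 m and z of pipe1 in the frame of notch1 between -0.004 and 0.004 m) or (x of pipe1 in the frame of notch2 between -0.006 and 0.006 m and y of pipe1 in the frame of notch2 between -0.015 and 0.015 m and z of pipe1 in the frame of notch2 between -0.004 and 0.004 m) or (x of pipe1 in the frame of notch3 between -0.006 and 0.006 m and y of pipe1 in the frame of notch3 between -0.015 and 0.015 m and z of pipe1 in the frame of notch3 between -0.004 and 0.004 m)) and contact force between the fingers and pipe1 below 0.2 N and ((x of pipe2 in the frame of notch0 between -0.006 and 0.006 m and y of pipe2 in the frame of notch0 between -0.015 and 0.015 m and z of pipe2 in the frame of notch0 between -0.004 and 0.004 m) or (x of pipe2 in the frame of notch1 between -0.006 and 0.006 m and y of pipe2 in the frame of notch1 between -0.015 and 0.015 m and z of pipe2 in the frame of notch1 between -0.004 and 0.004 m) or (x of pipe2 in the frame of notch2 between -0.006 and 0.006 m and y of pipe2 in the frame of notch2 between -0.015 and 0.015 m and z of pipe2 in the frame of notch2 between -0.004 and 0.004 m) or (x of pipe2 in the frame of notch3 between -0.006 and 0.006 m and y of pipe2 in the frame of notch3 between -0.015 and 0.015 m and z of pipe2 in the frame of notch3 between -0.004 and 0.004 m)) and contact force between the fingers and pipe2 below 0.2 N and ((x of pipe3 in the frame of notch0 between -0.006 and 0.006 m and y of pipe3 in the frame of notch0 between -0.015 and 0.015 m and z of pipe3 in the frame of notch0 between -0.004 and 0.004 m) or (x of pipe3 in the frame of notch1 between -0.006 and 0.006 m and y of pipe3 in the frame of notch1 between -0.015 and 0.015 m and z of pipe3 in the frame of notch1 between -0.004 and 0.004 m) or (x of pipe3 in the frame of notch2 between -0.006 and 0.006 m and y of pipe3 in the frame of notch2 between -0.015 and 0.015 m and z of pipe3 in the frame of notch2 between -0.004 and 0.004 m) or (x of pipe3 in the frame of notch3 between -0.006 and 0.006 m and y of pipe3 in the frame of notch3 between -0.015 and 0.015 m and z of pipe3 in the frame of notch3 between -0.004 and 0.004 m)) and contact force between the fingers and pipe3 below 0.2 N); the robot touches nothing.
It fails at once if the tape measure is moved more than 40 mm (distance of tapemeasure from where it was at the start of the episode above 0.04 m).
It fails at once if the roll of tape is moved more than 40 mm (distance of taperoll from where it was at the start of the episode above 0.04 m).
It fails at once if the glue bottle is moved more than 40 mm (distance of glue from where it was at the start of the episode above 0.04 m).
It fails at once if the mug is moved more than 40 mm (distance of mug from where it was at the start of the episode above 0.04 m).
Of pipe0, pipe1, pipe2, pipe3 only 3 to 4 are there at a start; the rules pass over those that are not, and their reading is None.
At some moment in a run one of fresh may be knocked a few centimetres aside while the robot is not near it.
Once in a run the grip may slacken for a moment while it holds something.
It also fails if it takes over 210 s, if anything falls off the work surface, if the arm or the gripper's body presses on something with over 40 N, if the wrist force passes 120 N, or if a joint passes its speed limit or range.

### The arm

A 6-joint arm with a two-finger parallel gripper is mounted at the origin on the work surface. World frame = base frame: x ahead of the robot, y to its left, z up, the work surface at z = 0. Lengths are in mm, angles in rad, forces in N, time in s.
With the tool pointing down it reaches from about 350 to 875 mm from the base axis. Payload 15.5 kg.
Tool frame: the origin (TCP) lies at the very end of the fingers, on their centre line; the grasp point (between the pads) lies 19 mm behind it (grasp_offset is the distance from the TCP to the grasp point, in mm); z points along the fingers, y is the line along which they close (so a half turn about z gives the same grasp; the last joint's range is limited). The gripper opens to 85 mm and grips with 20 to 120 N. Pads are 22 mm wide; open, the fingers measure 114 mm over their backs; the gripper's body (76 mm by 85 mm) begins 54 mm behind the grasp point. The pads swing forward as they close: fully open they stand 13 mm farther back than shut.
Start: joints at [-1.268, 0.494, 1.345, -0, 1.302, -0.096], TCP at [242.121, -576.198, 231.277] pointing down, gripper open.
Joint ranges: [-2.91, 2.91], [-0.82, 2.16], [0.22, 2.67], [-1.22, 4.37], [0.12, 2.79], [-3.08, 3.08]. Speed limits (rad/s): [1.89, 1.89, 2.57, 3.01, 3.01, 3.01].

### API

Orientations are given as a rotation vector (axis times angle).
In Python, from cell import * gives the robot as it stands.
- The arm moves only by the tool carry_out, never from a script. Its argument "commands" is a list of rows, each an object with "offset": the shift along the world's x, y, z in mm, a list of three; "spin": the turn about the world's z in rad; "gripper": the opening, from 0 (shut) to 1 (fully open). In form: [{"offset": [tx, ty, tz], "spin": spin, "gripper": gripper}, ...]. A call has 1 to 5 rows; each row shifts and turns the commanded pose from where the row before left it; what a row does not reach is not made up. A row lasts 1/8 s, in which the tool goes at most 62.5 mm and 10.7 degrees, less where a joint would pass 70% of its speed; a pose out of reach is approached as far as the arm can. A call is refused whole if a number of a shift passes 62.5 or a number of a turn 0.188, either way. A call with a gripper value outside its range is refused whole. The fingers move at their own pace and stop on an object; "newtons" is the grip in N (left out, the last holds). Time passes only in rows, so rows that do not move let the fingers close. It gives the time, the measured TCP pose, the force, the opening and the grip force at its end, in the units of the state.
- state(): the state, without advancing time (a new reading comes with each control period).
- snapshot(name): name is "scene" or "top"; returns (picture, depth): 384x512x3 uint8, red, green, blue; 384x512 float32, mm along the optical axis (not along the pixel's ray), 0 where there is no reading.
- camera_model(name): a dict with "mtx" (3x3 intrinsics, pixels), "k1" (the pictures are not rectified: a ray, as slopes to the right and down, at radius r is drawn at 1 + k1 r^2 times it, then the intrinsics apply), "rvec" (rotation vector, rad) and "tvec" (3), from world to camera coordinates, as OpenCV has them. Camera axes: x right, y down, z forward; pixel columns grow to the right and rows downward; lengths in mm; the calibration is good to about 2 mm. A picture is of the moment at which its call begins. camera_model takes no time and is no camera call.
- finish_job(): hands the job in; it is judged then, once.
The state is a dict: "time_s": time; "joint_positions": joint angles; "joint_velocities": joint speeds; "tau": joint torques, N m; "ee_pos": TCP position; "tool_rot": TCP orientation; "ft_force": force on the tool from outside, world axes, zero at the start; "wrist_torque": the same for the moment, N m; "grip_width": finger opening in mm; "gripper_force": force on a finger pad.
Only numpy, scipy, OpenCV 4.12 (cv2) and the standard library are available. Lean on these libraries where they do the work, as an engineer would, in place of code of your own. Each camera call takes 0.05 s, during which the arm holds its last target. There are 200 camera calls.

## Working session

There is one attempt and no reset: what is moved stays moved. The work goes in short steps, Python scripts to look and compute and a tool call to move; the robot and the scene stay as the last step left them, time stands still between calls to the robot, and variables do not carry over. Pictures are saved under pics/ and viewed, at most 14 in all, crops included, and the job is handed in when it is done.

Besides the shell and the picture viewer there is one more tool, called after "Request:" by a JSON object that holds its "api" and its "payload". carry_out: Moves the arm, as the interface text tells. Its arguments: {"type":"object","properties":{"commands":{"type":"array"},"newtons":{"type":"number"}},"required":["commands"]}

```bash
ls; mkdir -p pics; python3 - <<'E'
from cell import *
import cv2,numpy as np
s=state();print(s)
for n in("scene","top"):
    p,d=snapshot(n);np.savez(f"pics/{n}0.npz",p=p,d=d);cv2.imwrite(f"pics/{n}0.png",cv2.resize(p[:,:,::-1],(800,600)))
    print(camera_model(n))
E
```

```text
pics
{'time_s': 0.0, 'joint_positions': array([-1.26850427e+00,  4.94231891e-01,  1.34611888e+00,  3.02211268e-05,
        1.30250191e+00, -9.55218937e-02]), 'joint_velocities': array([-2.37311712e-04, -2.83838566e-03,  6.22732149e-04, -5.48135049e-05,
        2.62411354e-04,  7.04584883e-04]), 'tau': array([-8.78417690e-03, -8.82159948e+01, -3.83869135e+01, -8.91849177e-04,
        1.04284522e-02, -5.73165221e-05]), 'ee_pos': array([ 242.02093309, -575.85444815,  230.67411734]), 'tool_rot': array([-3.07842126e+00, -6.20511744e-01,  1.58677329e-04]), 'ft_force': array([-1.37692432, -0.3883158 , -0.61951613]), 'wrist_torque': array([-0.02352354, -0.00550908, -0.00110358]), 'gripper_force': 0.0, 'grip_width': 85.3584323918405}
{'mtx': array([[357.62215802,   0.        , 250.73978151],
       [  0.        , 357.62215802, 189.200561  ],
       [  0.        ,   0.        ,   1.        ]]), 'k1': 0.030591068687033127, 'rvec': array([ 0.98182463,  2.23157257, -1.24221978]), 'tvec': array([ 373.66382298,  -99.20898333, 1266.10629881])}
{'mtx': array([[355.05675128,   0.        , 254.22867841],
       [  0.        , 355.05675128, 190.46321867],
       [  0.        ,   0.        ,   1.        ]]), 'k1': -0.08359694811397811, 'rvec': array([ 2.14933453, -2.19335055,  0.1452477 ]), 'tvec': array([-40.44199571, 512.19036313, 877.51515711])}
```

View pics/top0.png

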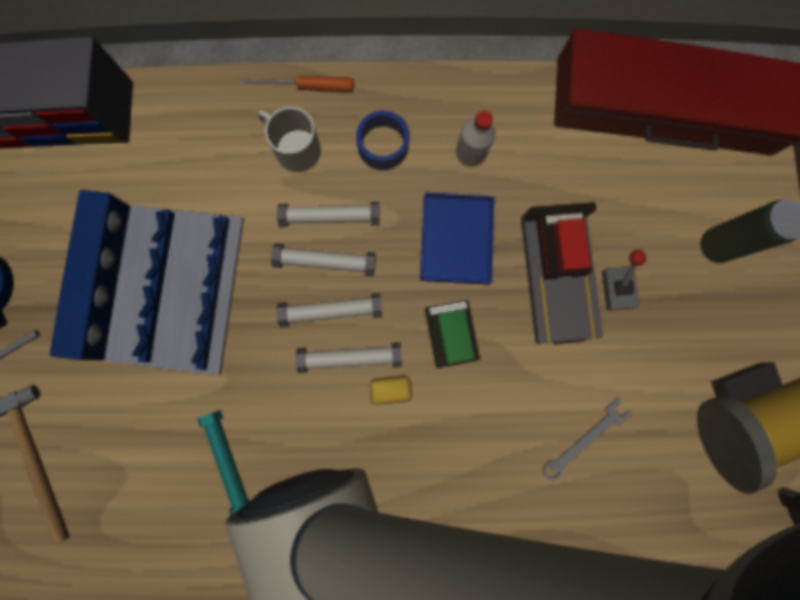

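View pics/scene0.png

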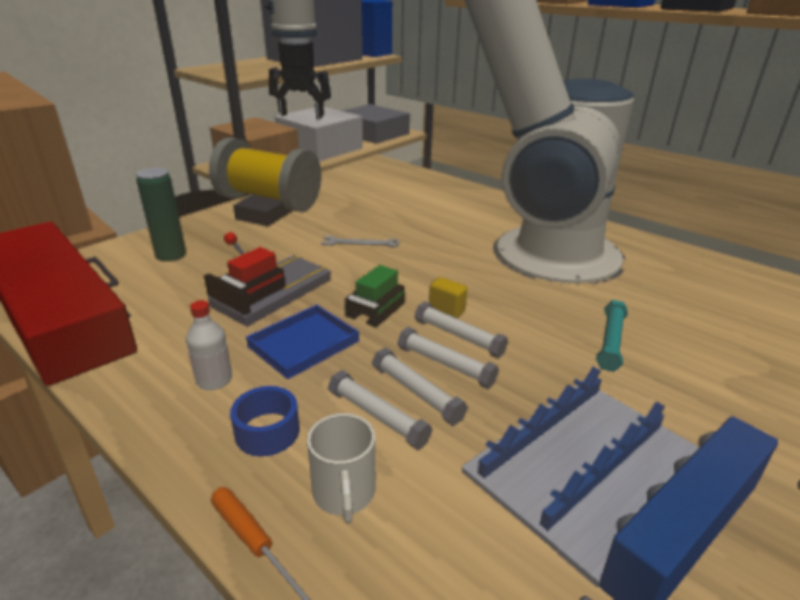

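The top view (800x600) shows four white pipes at (328,214), (323,260), (330,309) and (349,357). The flat battery (red) is on the dock at (570,243) and the fresh one (green) is at (453,335). The tray is at (457,238), the switch ball at (637,258) and the stand at (150,285).

Look-alikes and choices:
- **Pipes:** the turquoise bar (222,460) and the screwdriver (325,83) could be mistaken for pipes. I choose the four white ones.
- **Red things:** the glue cap (484,120) and the toolbox (680,90) are also red. I choose the ball at (637,258) and the block at (570,243).
- **Blue things:** the tape roll (383,140) and the gear housing are also blue. The tray is the flat square.

```bash
cat > h.py <<'E'
from cell import *
import cv2,numpy as np
def cam(n):
    c=camera_model(n);return c["mtx"],np.array([c["k1"],0,0,0.]),cv2.Rodrigues(c["rvec"])[0],c["tvec"]
def rays(n,uv):
    K,D,R,t=cam(n);q=cv2.undistortPoints(np.float64(uv).reshape(-1,1,2),K,D)[:,0]
    return -R.T@t,np.c_[q,np.ones(len(q))]@R
def plane(n,uv,z):
    o,r=rays(n,uv);return o+r*((z-o[2])/r[:,2])[:,None]
def cloud(n,d):
    v,u=np.mgrid[:384,:512];o,r=rays(n,np.c_[u.ravel(),v.ravel()]);w=o+r*d.ravel()[:,None];w[d.ravel()==0]=np.nan
    return w.reshape(384,512,3)
def proj(n,P):
    K,D,R,t=cam(n);return cv2.projectPoints(np.float64(P).reshape(-1,1,3),cv2.Rodrigues(R)[0],t,K,D)[0][:,0]
def blobs(m,amin=30):
    k,l,s,c=cv2.connectedComponentsWithStats(m.astype(np.uint8),connectivity=4)
    return [(l==i) for i in range(1,k) if s[i,4]>=amin]
def rect(n,b,z):
    """contour cast on plane z -> centre, long, short, angle(deg) of the long side in (-90,90]"""
    c=max(cv2.findContours(b.astype(np.uint8),0,1)[0],key=len)[:,0]
    w=plane(n,c,z)[:,:2];(x,y),(a,bb),th=cv2.minAreaRect(w.astype(np.float32))
    if a<bb:a,bb,th=bb,a,th+90
    return np.round([x,y,a,bb,(th+90)%180-90],1)
def hsv(p):
    h=cv2.cvtColor(p,cv2.COLOR_RGB2HSV).astype(int);return h[...,0],h[...,1],h[...,2]
def look(n,tag):
    p,d=snapshot(n);np.savez(f"pics/{n}{tag}.npz",p=p,d=d);return p,d,cloud(n,d)
E
python3 - <<'E'
from h import *
z=np.load("pics/top0.npz");p,d=z["p"],z["d"];W=cloud("top",d);H,S,V=hsv(p);X,Y,Z=W[...,0],W[...,1],W[...,2]
print("cam",rays("top",[[0,0]])[0], "bench z",np.nanmedian(Z[60:330,180:280]))
def show(name,m,zp,amin=30):
    for b in blobs(m,amin):
        vv,uu=np.nonzero(b);print(name,(int(uu.mean()),int(vv.mean())),b.sum(),"rect",rect("top",b,zp),"ptmean",np.round(np.nanmean(W[b],0),1),"z5/95",np.round(np.nanpercentile(Z[b],[5,50,95])))
u,v=np.meshgrid(range(512),range(384))
show("red",((H<8)|(H>172))&(S>140)&(V>60)&(u<430)&(u>330)&(v>120),97,20)
show("ballz92",((H<8)|(H>172))&(S>140)&(V>60)&(u<430)&(u>390)&(v>150),92,15)
show("green",(H>45)&(H<80)&(S>120)&(u>250)&(u<320),72)
show("blue",(H>105)&(H<130)&(S>120)&(u<330)&(v>115),22,60)
show("pipes",(Z>8)&(Z<45)&(u>165)&(u<262)&(v>120)&(v<240),18,100)
show("dock",(Z>19)&(Z<31)&(u>330)&(u<390)&(v>125),25,100)
show("yellow",(H>18)&(H<32)&(S>110)&(V>60)&(u>330)&(u<392)&(v>160)&(v<225)&(Z>18),25,10)
show("base",(Z>7)&(Z<17)&(u<160)&(v>110),12,150)
show("white",(S<60)&(V>130)&(u>265)&(u<380)&(v>130)&(v<230),65,6)
show("tape",(H>18)&(H<32)&(S>120)&(v>230)&(u>230)&(u<270),20)
cv2.imwrite("pics/crop0.png",cv2.resize(p[110:250,160:420,::-1],(780,420),interpolation=cv2.INTER_CUBIC))
E
```

```text
cam [407.89663919 -32.35298557 930.90331943] bench z 0.8910633766671481
red (366, 156) 596 rect [ 581.8 -323.5   79.3   47.6    4.7] ptmean [ 582.4 -324.4   95.6] z5/95 [89. 97. 99.]
red (407, 164) 76 rect [ 560.2 -425.7   23.4   22.4   89.2] ptmean [ 559.3 -424.2  101.4] z5/95 [ 95. 102. 106.]
ballz92 (407, 164) 76 rect [ 561.2 -428.1   23.6   22.5   89.2] ptmean [ 559.3 -424.2  101.4] z5/95 [ 95. 102. 106.]
green (291, 214) 485 rect [ 444.6 -139.    74.4   39.8    9.4] ptmean [ 445.7 -138.8   72.2] z5/95 [70. 72. 75.]
blue (55, 176) 2918 rect [562.4 467.  283.2  91.7  -7.7] ptmean [550.3 442.4  74.8] z5/95 [27. 84. 87.]
blue (292, 152) 2348 rect [ 611.4 -153.   145.3  115.3   -3.8] ptmean [ 613.7 -155.2    5.5] z5/95 [ 1.  4. 20.]
blue (98, 182) 790 rect [543.  357.3 253.1  27.1  -8. ] ptmean [538.2 347.4  40.5] z5/95 [22. 38. 59.]
blue (133, 187) 631 rect [529.3 261.4 253.3  21.6  -7.4] ptmean [523.1 252.9  44.6] z5/95 [31. 43. 60.]
blue (2, 181) 167 rect [548.9 618.8  81.4  20.5   3.8] ptmean [550.6 623.6  19.1] z5/95 [ 7. 19. 31.]
pipes (209, 136) 755 rect [658.2  63.9 172.1  38
[... 546 characters left out ...]
] ptmean [ 491.3 -370.5   25.9] z5/95 [23. 26. 29.]
yellow (348, 198) 85 rect [ 487.8 -294.7  109.7    5.1    3.8] ptmean [ 487.4 -294.4   26.1] z5/95 [24. 26. 28.]
base (109, 185) 5704 rect [538.  326.9 271.6 205.1  -8. ] ptmean [535.3 329.8  11.7] z5/95 [ 9. 12. 15.]
base (28, 303) 185 rect [230.9 544.5 227.5  10.2  23.6] ptmean [229.8 542.4  13.1] z5/95 [ 8. 13. 17.]
white (358, 139) 46 rect [ 633.3 -322.2   55.4    6.7  -83.4] ptmean [ 632.5 -316.9   67. ] z5/95 [64. 67. 69.]
white (286, 196) 90 rect [ 490.4 -128.9   53.6   10.1  -81.7] ptmean [ 492.5 -131.3   41.8] z5/95 [39. 42. 44.]
tape (249, 249) 454 rect [362.3 -36.4  68.4  43.8 -84.2] ptmean [364.1 -35.9  55.9] z5/95 [28. 59. 62.]
```

View pics/crop0.png

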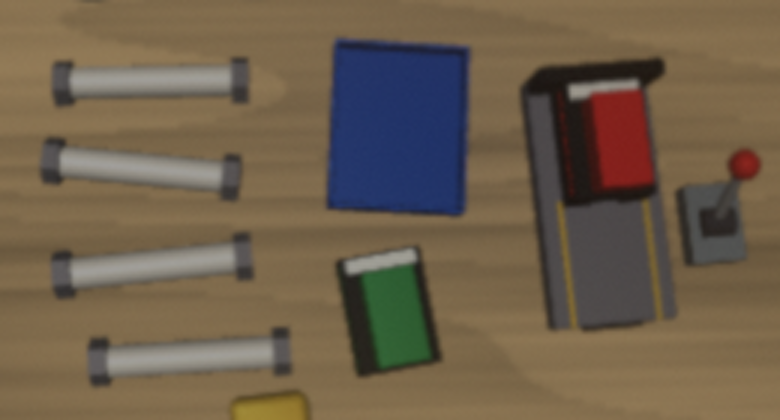

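The crop shows the choices clearly: four white pipes, the empty tray, red on the dock with its strip at the stop, green with its strip up and left, and the red ball leaning to the dock's +x (on). Next I'll measure the stand and the tall obstacles.

```bash
python3 - <<'E'
from h import *
z=np.load("pics/top0.npz");p,d=z["p"],z["d"];W=cloud("top",d);H,S,V=hsv(p);X,Y,Z=W[...,0],W[...,1],W[...,2]
pc=lambda a:np.round(np.nanpercentile(a,[1,5,50,95,99]),1)
m=(Z>120)&(Y<-200)&(X>250);
for b in blobs(m,40): print("tall",[pc(W[...,i][b]) for i in range(3)])
blue=(H>105)&(H<130)&(S>120)
u,v=np.meshgrid(range(512),range(384))
for th in(-7.5,-8):
    a=np.radians(th);ex=np.array([np.cos(a),np.sin(a)]);ey=np.array([-ex[1],ex[0]])
    sx=X*ex[0]+Y*ex[1];sy=X*ey[0]+Y*ey[1]
    base=(Z>7)&(Z<17)&(u<160)&(v>110)&(v<245)&~blue;print(th,"base x",pc(sx[base]),"y",pc(sy[base]))
    for nm,lo,hi in(("far",85,120),("near",120,150)):
        t=blue&(Z>45)&(Z<70)&(u>lo)&(u<hi);print(nm,t.sum(),"y",pc(sy[t]),"x",pc(sx[t]))
        h,e=np.histogram(sx[t&(Z>52)],bins=np.arange(330,660,8));print([(int(q),int(n)) for q,n in zip(e,h)])
    hs=blue&(Z>80)&(u<80);print("hous y",pc(sy[hs]),"x",pc(sx[hs]))
s=np.load("pics/scene0.npz");p,d=s["p"],s["d"];W=cloud("scene",d);X,Y,Z=W[...,0],W[...,1],W[...,2];H,S,V=hsv(p)
blue=(H>105)&(H<130)&(S>120);a=np.radians(-8);sx=X*np.cos(a)+Y*np.sin(a);sy=-X*np.sin(a)+Y*np.cos(a)
t=blue&(Z>52)&(Z<66)&(X>350)&(X<680)
for lo,hi in((310,350),(405,450)):
    k=t&(sy>lo)&(sy<hi);print(k.sum(),pc(sy[k]));h,e=np.histogram(sx[k],bins=np.arange(330,660,8));print([(int(q),int(n)) for q,n in zip(e,h)])
E
```

```text
tall [array([565.5, 567.7, 593.2, 623.1, 627.5]), array([-635.9, -631.9, -600.8, -587.5, -586.2]), array([122. , 128.5, 181.5, 191.9, 192.7])]
tall [array([251.1, 255.6, 298.8, 336. , 345.5]), array([-651. , -636.9, -581.5, -536.4, -531.6]), array([120.7, 124.5, 150.3, 174.3, 176. ])]
-7.5 base x [357.9 366.7 486.9 610.9 622.7] y [294.4 300.  391.6 487.6 493.1]
far 283 y [410.3 411.5 415.  420.7 422.1] x [375.6 380.9 477.8 599.1 605.1]
[(330, 0), (338, 0), (346, 0), (354, 0), (362, 0), (370, 8), (378, 14), (386, 1), (394, 0), (402, 0), (410, 14), (418, 9), (426, 0), (434, 15), (442, 9), (450, 0), (458, 0), (466, 3), (474, 16), (482, 1), (490, 1), (498, 13), (506, 4), (514, 0), (522, 0), (530, 3), (538, 12), (546, 0), (554, 6), (562, 11), (570, 1), (578, 0), (586, 0), (594, 12), (602, 9), (610, 0), (618, 0), (626, 0), (634, 0), (642, 0), (650, 0)]
near 296 y [315.  315.3 319.4 325.1 325.7] x [375.3 382.  483.7 599.8 604.5]
[(330, 0), (338, 0), (346, 0), (354, 0), (362, 0), (370, 8), (378, 9), (386, 0), (394, 0), (402, 1), (410, 15), (418, 7), (426, 1), (434, 14), (442, 7), (450, 0), (
[... 1278 characters left out ...]
, 12), (570, 0), (578, 0), (586, 2), (594, 17), (602, 3), (610, 0), (618, 0), (626, 0), (634, 0), (642, 0), (650, 0)]
hous y [496.  497.9 521.8 546.9 597.2] x [357.3 368.  489.8 616.7 728.9]
0 nan
[(330, 0), (338, 0), (346, 0), (354, 0), (362, 0), (370, 0), (378, 0), (386, 0), (394, 0), (402, 0), (410, 0), (418, 0), (426, 0), (434, 0), (442, 0), (450, 0), (458, 0), (466, 0), (474, 0), (482, 0), (490, 0), (498, 0), (506, 0), (514, 0), (522, 0), (530, 0), (538, 0), (546, 0), (554, 0), (562, 0), (570, 0), (578, 0), (586, 0), (594, 0), (602, 0), (610, 0), (618, 0), (626, 0), (634, 0), (642, 0), (650, 0)]
109 [420.4 420.9 425.7 429.6 430. ]
[(330, 0), (338, 0), (346, 0), (354, 0), (362, 0), (370, 0), (378, 0), (386, 0), (394, 0), (402, 0), (410, 0), (418, 0), (426, 0), (434, 1), (442, 3), (450, 0), (458, 0), (466, 0), (474, 9), (482, 0), (490, 3), (498, 27), (506, 0), (514, 0), (522, 0), (530, 0), (538, 14), (546, 0), (554, 14), (562, 27), (570, 0), (578, 0), (586, 0), (594, 1), (602, 10), (610, 0), (618, 0), (626, 0), (634, 0), (642, 0), (650, 0)]
  return np.nanmean(a, axis, out=out, keepdims=keepdims)
```

Request:
{"api": "carry_out", "payload": {"commands": [{"offset": [52, 21, 0], "spin": -0.047, "gripper": 0}, {"offset": [52, 21, 0], "spin": -0.047, "gripper": 0}, {"offset": [52, 21, 0], "spin": -0.047, "gripper": 0}, {"offset": [52, 21, 0], "spin": -0.047, "gripper": 0}, {"offset": [52, 21, 0], "spin": -0.047, "gripper": 0}], "newtons": 60}}

```text
time_s: 0.72
ee_pos: [503.6, -470.2, 231.0]
tool_rot: [-3.131, -0.253, 0.001]
ft_force: [0.1, -0.3, -0.4]
grip_width: -0.2
gripper_force: 0.0
```

Request:
{"api": "carry_out", "payload": {"commands": [{"offset": [52, 21, 0], "spin": -0.047, "gripper": 0}, {"offset": [52, 21, 0], "spin": -0.047, "gripper": 0}, {"offset": [0, 0, 0], "spin": 0, "gripper": 0}]}}

```text
time_s: 1.1
ee_pos: [609.2, -426.6, 230.2]
tool_rot: [-3.139, -0.113, 0.0]
ft_force: [-0.8, -0.6, 0.1]
grip_width: 0.1
gripper_force: 0.0
```

Request:
{"api": "carry_out", "payload": {"commands": [{"offset": [0, -1, -52], "spin": 0, "gripper": 0}, {"offset": [0, -1, -52], "spin": 0, "gripper": 0}, {"offset": [0, 0, -50], "spin": 0, "gripper": 0}, {"offset": [-20, -1, 0], "spin": 0, "gripper": 0}, {"offset": [-25, -1, 0], "spin": 0, "gripper": 0}]}}

```text
time_s: 1.72
ee_pos: [560.0, -433.3, 76.3]
tool_rot: [-3.139, -0.108, 0.001]
ft_force: [1.5, -0.8, 1.0]
grip_width: 0.1
gripper_force: 0.7
```

Request:
{"api": "carry_out", "payload": {"commands": [{"offset": [-20, -1, 0], "spin": 0, "gripper": 0}, {"offset": [-20, -1, 0], "spin": 0, "gripper": 0}, {"offset": [-14, 0, 0], "spin": 0, "gripper": 0}, {"offset": [0, 0, 0], "spin": 0, "gripper": 0}]}}

```text
time_s: 2.22
ee_pos: [509.1, -435.7, 77.6]
tool_rot: [3.138, 0.106, 0.008]
ft_force: [19.8, 1.1, -9.3]
grip_width: 0.2
gripper_force: 10.1
```

Request:
{"api": "carry_out", "payload": {"commands": [{"offset": [15, 1, 0], "spin": 0, "gripper": 0}, {"offset": [15, 0, 40], "spin": 0, "gripper": 0.5}, {"offset": [15, 30, 45], "spin": 0, "gripper": 1}, {"offset": [15, 41, 30], "spin": 0, "gripper": 1}, {"offset": [12, 41, 0], "spin": 0, "gripper": 1}]}}

```text
time_s: 2.85
ee_pos: [580.6, -321.9, 195.0]
tool_rot: [3.137, 0.108, 0.005]
ft_force: [0.2, 0.5, -0.7]
grip_width: 72.3
gripper_force: 0.0
```

```bash
python3 - <<'E'
from h import *
s=state();print(s["ee_pos"],s["tool_rot"],s["ft_force"])
p,d,W=look("scene","1");H,S,V=hsv(p);X,Y,Z=np.moveaxis(W,2,0)
m=((H<8)|(H>172))&(S>140)&(X>420)&(X<650)&(Y<-395)&(Y>-460)&(Z>60)
for b in blobs(m,8):
    vv,uu=np.nonzero(b);print(b.sum(),np.nanmean(W[b],0),(uu.mean(),vv.mean()))
E
```

```text
[ 580.57275849 -321.8959115   195.02842663] [3.1370307  0.10765973 0.00526789] [ 0.15421092  0.48462859 -0.65092217]
38 [ 490.23763676 -425.12679984   96.07334548] (np.float64(166.44736842105263), np.float64(143.73684210526315))
```

The ball's visible surface is now at about (490,-425,96). With the camera-side offset, that puts its centre at the off position (481,-430). Next I'll grip the flat battery.

Request:
{"api": "carry_out", "payload": {"commands": [{"offset": [0, -1.5, -20], "spin": 0, "gripper": 1}, {"offset": [0, 0, -40], "spin": 0, "gripper": 1}, {"offset": [0, 0, -40], "spin": 0, "gripper": 1}, {"offset": [0, 0, -24], "spin": 0, "gripper": 1}, {"offset": [0, 0, 0], "spin": 0, "gripper": 1}]}}

```text
time_s: 3.52
ee_pos: [578.0, -323.2, 66.4]
tool_rot: [-3.137, -0.108, 0.005]
ft_force: [0.3, -0.1, 0.8]
grip_width: 85.3
gripper_force: 0.0
```

Request:
{"api": "carry_out", "payload": {"commands": [{"offset": [0, 0, 0], "spin": 0, "gripper": 0.2}, {"offset": [0, 0, 0], "spin": 0, "gripper": 0.2}, {"offset": [0, 0, 0], "spin": 0, "gripper": 0.2}, {"offset": [0, 0, 0], "spin": 0, "gripper": 0.2}], "newtons": 70}}

```text
time_s: 4.03
ee_pos: [579.8, -324.3, 69.8]
tool_rot: [3.138, 0.108, 0.003]
ft_force: [-0.6, -0.7, 8.3]
grip_width: 43.0
gripper_force: 72.6
```

Request:
{"api": "carry_out", "payload": {"commands": [{"offset": [-8, -0.6, 1], "spin": 0, "gripper": 0.2}, {"offset": [-12, -0.8, 0], "spin": 0, "gripper": 0.2}, {"offset": [-15, -1.0, 0], "spin": 0, "gripper": 0.2}, {"offset": [-20, -1.4, 0], "spin": 0, "gripper": 0.2}, {"offset": [-20, -1.4, 0], "spin": 0, "gripper": 0.2}]}}

```text
time_s: 4.65
ee_pos: [503.2, -329.1, 69.8]
tool_rot: [3.139, 0.108, 0.001]
ft_force: [2.2, -0.7, 4.3]
grip_width: 43.0
gripper_force: 72.8
```

Request:
{"api": "carry_out", "payload": {"commands": [{"offset": [-20, -1.4, 0], "spin": 0, "gripper": 0.2}, {"offset": [-18, -1.3, 0], "spin": 0, "gripper": 0.2}, {"offset": [0, 0, 0], "spin": 0, "gripper": 0.2}]}}

```text
time_s: 5.03
ee_pos: [464.2, -331.7, 69.8]
tool_rot: [-3.14, -0.107, 0.001]
ft_force: [-3.1, 0.7, 8.5]
grip_width: 42.5
gripper_force: 73.2
```

Request:
{"api": "carry_out", "payload": {"commands": [{"offset": [0, 0, 20], "spin": 0, "gripper": 0.2}, {"offset": [0, 0, 40], "spin": 0, "gripper": 0.2}, {"offset": [0, 10, 40], "spin": 0, "gripper": 0.2}, {"offset": [10, 28, 0], "spin": -0.03, "gripper": 0.2}, {"offset": [26, 28, 0], "spin": -0.03, "gripper": 0.2}]}}

```text
time_s: 5.65
ee_pos: [500.4, -264.8, 169.3]
tool_rot: [-3.141, -0.01, 0.003]
ft_force: [-0.2, -0.1, -4.6]
grip_width: 43.0
gripper_force: 72.8
```

Request:
{"api": "carry_out", "payload": {"commands": [{"offset": [36, 38, 0], "spin": -0.038, "gripper": 0.2}, {"offset": [36, 38, 0], "spin": -0.038, "gripper": 0.2}, {"offset": [34, 36, 0], "spin": 0, "gripper": 0.2}, {"offset": [0, 0, 0], "spin": 0, "gripper": 0.2}]}}

```text
time_s: 6.15
ee_pos: [608.7, -151.0, 168.4]
tool_rot: [-3.139, 0.1, 0.002]
ft_force: [0.3, -0.3, -5.4]
grip_width: 43.0
gripper_force: 73.0
```

```bash
python3 - <<'E'
from h import *
s=state();print(s["ee_pos"],s["tool_rot"],s["ft_force"],s["grip_width"])
p,d,W=look("scene","2");cv2.imwrite("pics/s2.png",cv2.resize(p[60:300,80:400,::-1],(800,600)))
E
```

```text
[ 608.72619473 -151.0054971   168.39714473] [-3.13911713e+00  1.00495091e-01  1.85796573e-03] [ 0.2629255  -0.3477349  -5.41858238] 43.01687665035353
```

View pics/s2.png

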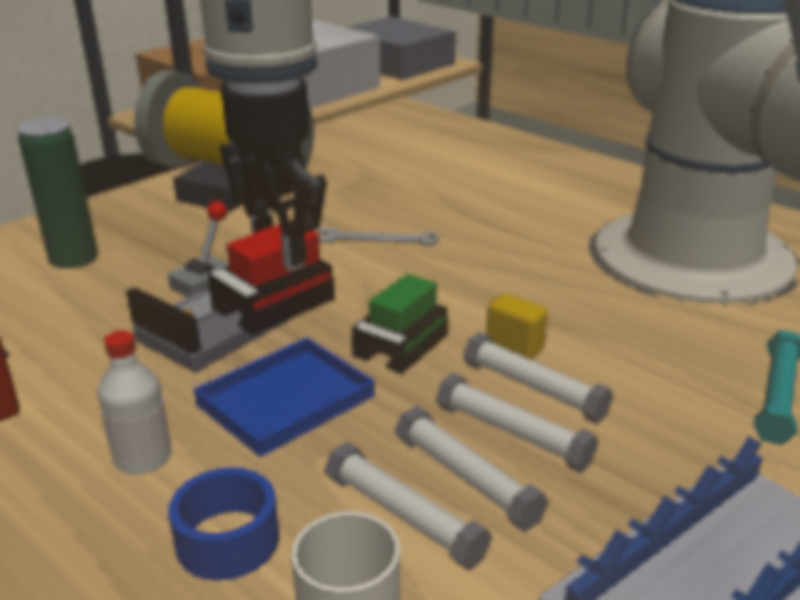

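The picture shows the battery held level above the far side of the tray, tray corners (195,395)-(370,385), with fresh still in place. Next I'll lower and release.

Request:
{"api": "carry_out", "payload": {"commands": [{"offset": [-3, -2.5, -40], "spin": 0, "gripper": 0.2}, {"offset": [0, 0, -40], "spin": 0, "gripper": 0.2}, {"offset": [0, 0, -26], "spin": 0, "gripper": 0.2}, {"offset": [0, 0, -10], "spin": 0, "gripper": 0.2}, {"offset": [0, 0, 0], "spin": 0, "gripper": 0.2}]}}

```text
time_s: 6.82
ee_pos: [604.4, -156.6, 53.2]
tool_rot: [-3.14, 0.106, 0.002]
ft_force: [-0.1, 0.0, -3.3]
grip_width: 42.5
gripper_force: 72.9
```

Request:
{"api": "carry_out", "payload": {"commands": [{"offset": [0, 0, -3], "spin": 0, "gripper": 0.2}, {"offset": [0, 0, 0], "spin": 0, "gripper": 0.2}]}}

```text
time_s: 7.08
ee_pos: [605.4, -156.2, 51.0]
tool_rot: [3.139, -0.105, 0.002]
ft_force: [-0.9, -0.6, -4.9]
grip_width: 42.7
gripper_force: 72.9
```

Request:
{"api": "carry_out", "payload": {"commands": [{"offset": [0, 0, -3], "spin": 0, "gripper": 0.2}, {"offset": [0, 0, 0], "spin": 0, "gripper": 0.2}]}}

```text
time_s: 7.32
ee_pos: [605.6, -156.2, 48.8]
tool_rot: [3.139, -0.105, 0.002]
ft_force: [-5.0, 1.8, 16.2]
grip_width: 42.7
gripper_force: 75.6
```

Request:
{"api": "carry_out", "payload": {"commands": [{"offset": [0, 0, 0], "spin": 0, "gripper": 1}, {"offset": [0, 0, 0], "spin": 0, "gripper": 1}, {"offset": [0, 0, 30], "spin": 0, "gripper": 1}, {"offset": [0, 0, 60], "spin": 0, "gripper": 1}, {"offset": [0, -40, 45], "spin": 0, "gripper": 1}]}}

```text
time_s: 7.95
ee_pos: [605.5, -194.7, 184.6]
tool_rot: [-3.14, 0.101, -0.001]
ft_force: [1.4, -0.6, -1.2]
grip_width: 85.5
gripper_force: 0.0
```

Request:
{"api": "carry_out", "payload": {"commands": [{"offset": [0, -60, 0], "spin": 0, "gripper": 1}, {"offset": [0, -60, 0], "spin": 0, "gripper": 1}, {"offset": [0, -60, 0], "spin": 0, "gripper": 1}, {"offset": [0, 0, 0], "spin": 0, "gripper": 1}]}}

```text
time_s: 8.45
ee_pos: [604.4, -380.5, 181.8]
tool_rot: [3.139, -0.112, 0.001]
ft_force: [-0.1, 0.7, -0.5]
grip_width: 85.7
gripper_force: 0.0
```

```bash
cat > fr.py <<'E'
from h import *
import sys
p,d,W=look("top",sys.argv[1]);H,S,V=hsv(p);X,Y,Z=np.moveaxis(W,2,0)
cv2.imwrite(f"pics/t{sys.argv[1]}.png",cv2.resize(p[100:260,40:440,::-1],(800,320),interpolation=cv2.INTER_CUBIC))
def show(name,m,zp,amin=30):
    for b in blobs(m,amin):
        print(name,b.sum(),"rect",rect("top",b,zp),"pts",np.round(np.nanmean(W[b],0),1),np.round(np.nanpercentile(Z[b],[5,50,95])))
show("green",(H>45)&(H<80)&(S>120)&(X>330)&(X<680),72)
show("white",(S<60)&(V>110)&(X>330)&(X<680)&(Y<-60)&(Y>-250)&(Z>35)&(Z<55),40,15)
red=((H<8)|(H>172))&(S>140)&(V>60)&(Y<-80)&(X>450)&(X<700)
show("red",red&(Y>-240),76);show("ball",red&(Y<-400),92,15)
E
python3 fr.py 3; python3 -c "
from h import *
s=state();print(s['ee_pos'],s['tool_rot'])"
```

```text
[ 604.61033645 -377.99317162  181.74659529] [-3.13962524e+00  1.09462869e-01  1.48871454e-04]
```

View pics/t3.png

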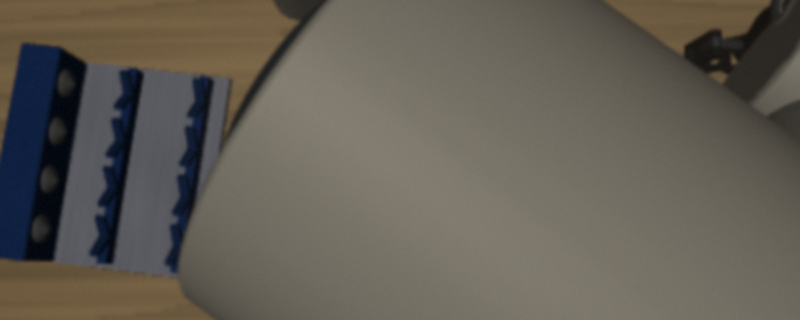

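The arm blocks the top view and only the stand is visible. The scene camera is free, so I'll measure there instead.

```bash
cat > sc.py <<'E'
from h import *
import sys
p,d,W=look("scene",sys.argv[1]);H,S,V=hsv(p);X,Y,Z=np.moveaxis(W,2,0)
s=state();print("ee",np.round(s["ee_pos"],1),"th",round(2*np.degrees(np.arctan2(s["tool_rot"][1],s["tool_rot"][0]))%180,2),s["grip_width"])
def show(name,m,zp,amin=30):
    for b in blobs(m,amin):
        print(name,b.sum(),"rect",rect("scene",b,zp),"pts",np.round(np.nanmean(W[b],0),1),np.round(np.nanpercentile(Z[b],[5,50,95])))
if __name__=="__main__":
    g=(H>45)&(H<80)&(S>90)&(X>330)&(X<680)
    for z0,zp in((0,72),(25,97)): show("green-top%d"%zp,g&(Z>zp-4)&(Z<zp+5),zp)
    show("white",(S<70)&(V>90)&(X>330)&(X<680)&(Y<-60)&(Z>35)&(Z<75),40,12)
    red=((H<8)|(H>172))&(S>140)&(V>60)&(Y<-80)&(X>420)&(X<700)
    show("red-top76",red&(Y>-240)&(Z>72)&(Z<82),76);show("ball",red&(Y<-390)&(Z>60),92,12)
E
python3 sc.py 3
python3 - <<'E'
import sys;sys.path.insert(0,'.')
import os;os.chdir('.')
from h import *
# check of the scene camera against the first picture (top gave 444.6,-139, 9.4deg)
z=np.load("pics/scene0.npz");p,d=z["p"],z["d"];W=cloud("scene",d);H,S,V=hsv(p);X,Y,Z=np.moveaxis(W,2,0)
for b in blobs((H>45)&(H<80)&(S>90)&(X>330)&(X<680)&(Z>68)&(Z<77),30):print("start",b.sum(),rect("scene",b,72))
E
```

```text
ee [ 604.8 -376.4  181.9] th 176.09 85.2927553551948
green-top72 198 rect [ 453.  -132.8   79.5   42.2    9.6] pts [ 450.7 -135.1   70.3] [69. 70. 72.]
white 41 rect [ 488.6 -457.3   97.9    9.8   47.6] pts [ 508.5 -428.1   54.6] [38. 55. 72.]
white 147 rect [ 582.7 -320.8   66.    41.3    3.3] pts [ 583.  -322.3   38.8] [37. 39. 40.]
white 79 rect [ 492.8 -131.    62.2   18.7  -80.6] pts [ 492.4 -131.1   39.6] [38. 40. 42.]
white 95 rect [ 655.5 -163.5   63.9   17.1   85.4] pts [ 658.5 -158.7   43.8] [42. 44. 45.]
red-top76 285 rect [ 615.9 -151.    79.8   45.4   -4.4] pts [ 614.9 -153.4   74.3] [73. 74. 76.]
ball 39 rect [ 485.8 -431.6   48.3   22.1   53.9] pts [ 490.5 -424.8   96.2] [ 90.  96. 102.]
start 197 [ 451.8 -133.4   79.6   41.5    9.2]
```

Request:
{"api": "carry_out", "payload": {"commands": [{"offset": [-32, 47.5, -4], "spin": 0.0465, "gripper": 1}, {"offset": [-32, 47.5, -4], "spin": 0.0465, "gripper": 1}, {"offset": [-32, 47.5, -4], "spin": 0.0465, "gripper": 1}, {"offset": [-32, 47.5, -4], "spin": 0.0465, "gripper": 1}, {"offset": [-32, 47.5, -4], "spin": 0.0465, "gripper": 1}]}}

```text
time_s: 9.18
ee_pos: [443.7, -136.0, 162.4]
tool_rot: [-3.13, -0.264, -0.001]
ft_force: [0.7, 0.4, 0.1]
grip_width: 85.5
gripper_force: 0.0
```

Request:
{"api": "carry_out", "payload": {"commands": [{"offset": [0, 0, 0], "spin": 0, "gripper": 1}, {"offset": [0, 0, 0], "spin": 0, "gripper": 1}]}}

```text
time_s: 9.43
ee_pos: [445.6, -138.0, 162.8]
tool_rot: [3.13, 0.262, 0.002]
ft_force: [-0.1, -1.3, -0.4]
grip_width: 85.2
gripper_force: 0.0
```

```bash
python3 sc.py 4
```

```text
ee [ 445.9 -138.6  162.7] th 9.51 85.60160522560645
green-top72 200 rect [ 451.3 -132.8   79.7   43.5   10.3] pts [ 451.2 -135.3   70.2] [68. 70. 72.]
white 40 rect [ 491.2 -454.4   90.     9.8   47.6] pts [ 509.2 -427.4   54.5] [38. 54. 72.]
white 148 rect [ 582.7 -320.8   66.    41.3    3.3] pts [ 582.9 -322.3   38.9] [37. 39. 41.]
white 78 rect [ 492.8 -131.    62.2   18.7  -80.6] pts [ 492.4 -131.2   39.5] [38. 39. 42.]
white 96 rect [ 655.5 -163.5   63.9   17.1   85.4] pts [ 658.5 -158.4   43.6] [42. 44. 45.]
red-top76 280 rect [ 615.4 -150.7   78.4   46.2   -5.2] pts [ 614.3 -153.7   74.3] [73. 74. 76.]
ball 39 rect [ 485.8 -431.6   48.3   22.1   53.9] pts [ 490.  -425.5   95.9] [ 89.  95. 102.]
```

Fresh has not moved and the tool is aligned, so I'll descend and grip.

Request:
{"api": "carry_out", "payload": {"commands": [{"offset": [0, 0, -40], "spin": 0, "gripper": 1}, {"offset": [0, 0, -40], "spin": 0, "gripper": 1}, {"offset": [0, 0, -36], "spin": 0, "gripper": 1}, {"offset": [0, 0, 0], "spin": 0, "gripper": 1}, {"offset": [0, 0, 0], "spin": 0, "gripper": 0.2}]}}

```text
time_s: 10.1
ee_pos: [445.9, -139.1, 47.1]
tool_rot: [3.13, 0.259, 0.001]
ft_force: [0.4, 0.4, 0.1]
grip_width: 70.1
gripper_force: 0.0
```

Request:
{"api": "carry_out", "payload": {"commands": [{"offset": [0, 0, 0], "spin": 0, "gripper": 0.2}, {"offset": [0, 0, 0], "spin": 0, "gripper": 0.2}, {"offset": [0, 0, 0], "spin": 0, "gripper": 0.2}], "newtons": 80}}

```text
time_s: 10.48
ee_pos: [446.0, -139.1, 47.7]
tool_rot: [3.129, 0.259, 0.004]
ft_force: [-1.8, -2.0, 15.2]
grip_width: 42.6
gripper_force: 79.7
```

Request:
{"api": "carry_out", "payload": {"commands": [{"offset": [0, 0, 30], "spin": 0, "gripper": 0.2}, {"offset": [0, 0, 50], "spin": 0, "gripper": 0.2}, {"offset": [3, -40, 0], "spin": -0.032, "gripper": 0.2}, {"offset": [5, -50, 0], "spin": -0.032, "gripper": 0.2}, {"offset": [5, -50, 0], "spin": -0.033, "gripper": 0.2}]}}

```text
time_s: 11.1
ee_pos: [458.1, -280.0, 127.2]
tool_rot: [3.139, 0.106, 0.001]
ft_force: [0.2, 0.5, -6.1]
grip_width: 42.5
gripper_force: 85.3
```

Request:
{"api": "carry_out", "payload": {"commands": [{"offset": [5, -52, 0], "spin": 0, "gripper": 0.2}, {"offset": [0, 0, 0], "spin": 0, "gripper": 0.2}, {"offset": [0, 0, 0], "spin": 0, "gripper": 0.2}]}}

```text
time_s: 11.48
ee_pos: [462.6, -330.2, 126.5]
tool_rot: [-3.139, -0.106, 0.001]
ft_force: [-0.3, 0.7, -4.9]
grip_width: 42.3
gripper_force: 85.4
```

```bash
python3 sc.py 5 | grep -v ball; python3 - <<'E'
from h import *
p=np.load("pics/scene5.npz")["p"];cv2.imwrite("pics/s5.png",cv2.resize(p[90:240,110:310,::-1],(800,600),interpolation=cv2.INTER_CUBIC))
E
```

```text
ee [ 462.7 -329.7  126.5] th 3.93 42.796589946387684
white 41 rect [ 488.6 -457.3   97.9    9.8   47.6] pts [ 508.7 -427.7   54.9] [38. 54. 74.]
white 145 rect [ 582.7 -320.8   66.    41.3    3.3] pts [ 583.  -322.8   38.8] [36. 39. 41.]
white 96 rect [ 655.4 -163.5   63.9   16.9   85.4] pts [ 658.4 -158.4   43.7] [42. 44. 46.]
red-top76 282 rect [ 615.8 -150.    78.9   47.4   -4.6] pts [ 614.5 -153.6   74.2] [73. 74. 76.]
```

View pics/s5.png

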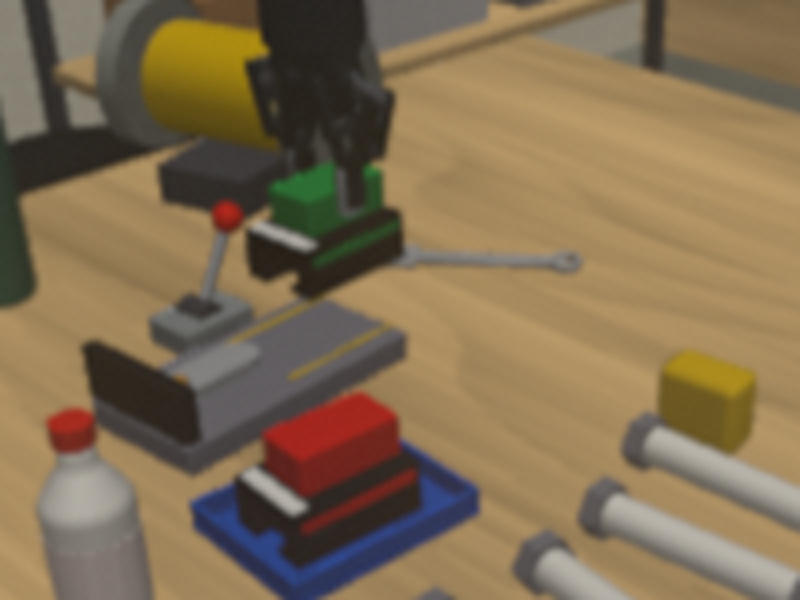

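The flat battery sits upright in the tray (330,480). Fresh hangs level over the apron with its strip towards the stop, and the rail (225,365) is free. Next I'll lower it.

Request:
{"api": "carry_out", "payload": {"commands": [{"offset": [0, -2, -25], "spin": 0, "gripper": 0.2}, {"offset": [0, 0, -18], "spin": 0, "gripper": 0.2}, {"offset": [0, 0, -7], "spin": 0, "gripper": 0.2}, {"offset": [0, 0, 0], "spin": 0, "gripper": 0.2}]}}

```text
time_s: 12.02
ee_pos: [463.1, -331.9, 76.4]
tool_rot: [-3.139, -0.108, 0.001]
ft_force: [0.8, -0.2, -4.9]
grip_width: 42.3
gripper_force: 85.3
```

Request:
{"api": "carry_out", "payload": {"commands": [{"offset": [0, 0, -2.5], "spin": 0, "gripper": 0.2}, {"offset": [0, 0, 0], "spin": 0, "gripper": 0.2}, {"offset": [0, 0, 0], "spin": 0, "gripper": 0.2}]}}

```text
time_s: 12.4
ee_pos: [463.2, -332.7, 74.1]
tool_rot: [3.139, 0.107, 0.001]
ft_force: [-0.8, 0.6, -5.0]
grip_width: 42.3
gripper_force: 85.3
```

Request:
{"api": "carry_out", "payload": {"commands": [{"offset": [0, 0.5, -1.5], "spin": 0, "gripper": 0.2}, {"offset": [0, 0, 0], "spin": 0, "gripper": 0.2}, {"offset": [0, 0, 0], "spin": 0, "gripper": 0.2}]}}

```text
time_s: 12.78
ee_pos: [463.3, -332.4, 72.8]
tool_rot: [3.139, 0.107, 0.001]
ft_force: [-2.7, 0.3, 5.9]
grip_width: 42.8
gripper_force: 86.6
```

Request:
{"api": "carry_out", "payload": {"commands": [{"offset": [8, 1.0, 0.3], "spin": 0, "gripper": 0.2}, {"offset": [8, 0.5, 0], "spin": 0, "gripper": 0.2}, {"offset": [8, 0.5, 0], "spin": 0, "gripper": 0.2}, {"offset": [8, 0.5, 0], "spin": 0, "gripper": 0.2}, {"offset": [8, 0.5, 0], "spin": 0, "gripper": 0.2}]}}

```text
time_s: 13.4
ee_pos: [503.9, -329.1, 72.8]
tool_rot: [3.139, 0.108, 0.0]
ft_force: [-3.7, 0.1, 6.0]
grip_width: 42.5
gripper_force: 86.7
```

Request:
{"api": "carry_out", "payload": {"commands": [{"offset": [0, 0, 0], "spin": 0, "gripper": 0.2}]}}

```text
time_s: 13.52
ee_pos: [504.4, -329.2, 72.8]
tool_rot: [3.139, 0.108, 0.002]
ft_force: [2.4, 0.9, 5.0]
grip_width: 42.4
gripper_force: 86.6
```

Request:
{"api": "carry_out", "payload": {"commands": [{"offset": [12, 0.8, 0], "spin": 0, "gripper": 0.2}, {"offset": [12, 0.8, 0], "spin": 0, "gripper": 0.2}, {"offset": [12, 0.8, 0], "spin": 0, "gripper": 0.2}, {"offset": [12, 0.8, 0], "spin": 0, "gripper": 0.2}, {"offset": [8, 0.5, 0], "spin": 0, "gripper": 0.2}]}}

```text
time_s: 14.15
ee_pos: [558.8, -325.4, 72.8]
tool_rot: [3.14, 0.108, -0.002]
ft_force: [-12.6, -3.1, 13.1]
grip_width: 42.3
gripper_force: 87.7
```

Request:
{"api": "carry_out", "payload": {"commands": [{"offset": [8, 0.5, 0], "spin": 0, "gripper": 0.2}, {"offset": [5, 0.3, 0], "spin": 0, "gripper": 0.2}, {"offset": [3, 0.2, 0], "spin": 0, "gripper": 0.2}, {"offset": [0, 0, 0], "spin": 0, "gripper": 0.2}]}}

```text
time_s: 14.65
ee_pos: [576.3, -324.5, 73.0]
tool_rot: [3.139, 0.107, 0.003]
ft_force: [5.7, 1.6, 5.3]
grip_width: 42.7
gripper_force: 86.7
```

Request:
{"api": "carry_out", "payload": {"commands": [{"offset": [3, 0.2, 0], "spin": 0, "gripper": 0.2}, {"offset": [0, 0, 0], "spin": 0, "gripper": 0.2}]}}

```text
time_s: 14.9
ee_pos: [579.0, -324.3, 72.8]
tool_rot: [3.139, 0.107, 0.002]
ft_force: [5.8, 1.2, 5.8]
grip_width: 42.3
gripper_force: 86.5
```

Request:
{"api": "carry_out", "payload": {"commands": [{"offset": [2, 0.1, 0], "spin": 0, "gripper": 0.2}, {"offset": [0, 0, 0], "spin": 0, "gripper": 0.2}]}}

```text
time_s: 15.15
ee_pos: [580.1, -324.2, 72.8]
tool_rot: [3.14, 0.107, -0.0]
ft_force: [1.2, 1.2, 6.5]
grip_width: 42.6
gripper_force: 87.0
```

```bash
python3 sc.py 6
```

```text
ee [ 580.2 -324.2   72.8] th 3.92 42.530000726198516
green-top72 47 rect [ 607.5 -316.6   52.    30.5  -77.5] pts [ 610.4 -307.4   72.7] [69. 73. 77.]
green-top97 118 rect [ 595.4 -319.    64.5   43.7   17.9] pts [ 597.8 -323.4   94.9] [94. 95. 96.]
white 64 rect [ 604.5 -357.3   63.3   16.8  -86.2] pts [ 627.3 -319.3   64.3] [62. 64. 66.]
white 93 rect [ 655.2 -163.5   63.9   16.7   85.2] pts [ 658.4 -158.8   43.7] [42. 44. 46.]
red-top76 283 rect [ 616.  -150.5   79.8   46.4   -4.6] pts [ 614.4 -153.3   74.3] [72. 74. 76.]
```

```bash
python3 - <<'E'
from h import *
for n in("scene0","scene6"):
    z=np.load(f"pics/{n}.npz");p,d=z["p"],z["d"];W=cloud("scene",d);H,S,V=hsv(p);X,Y,Z=np.moveaxis(W,2,0)
    m=(S<70)&(V>90)&(X>560)&(X<680)&(Y<-270)&(Y>-370)&(Z>55)&(Z<75)
    for b in blobs(m,12):
        vv,uu=np.nonzero(b);print(n,b.sum(),np.round(np.nanmean(W[b],0),1),uu.mean(),vv.mean(),rect("scene",b,65))
E
```

```text
scene0 68 [ 632.5 -320.5   64.6] 148.85294117647058 179.73529411764707 [ 632.6 -319.8   60.1   16.2  -86.1]
scene6 64 [ 627.3 -319.3   64.3] 150.703125 179.296875 [ 627.3 -318.2   60.4   16.   -86.2]
```

Compared with where the flat battery's strip started, fresh is 5.3 mm short of home, so I'll push further.

Request:
{"api": "carry_out", "payload": {"commands": [{"offset": [2, 0.1, 0], "spin": 0, "gripper": 0.2}, {"offset": [1.5, 0.1, 0], "spin": 0, "gripper": 0.2}, {"offset": [0, 0, 0], "spin": 0, "gripper": 0.2}]}}

```text
time_s: 15.58
ee_pos: [583.3, -324.0, 72.8]
tool_rot: [3.14, 0.107, -0.001]
ft_force: [-2.3, 0.7, 8.6]
grip_width: 42.2
gripper_force: 87.2
```

Request:
{"api": "carry_out", "payload": {"commands": [{"offset": [1.5, 0.1, 0], "spin": 0, "gripper": 0.2}, {"offset": [0, 0, 0], "spin": 0, "gripper": 0.2}]}}

```text
time_s: 15.82
ee_pos: [584.7, -323.9, 72.8]
tool_rot: [3.14, 0.107, -0.001]
ft_force: [-2.1, 1.2, 9.3]
grip_width: 42.5
gripper_force: 87.2
```

```bash
cat > strip.py <<'E'
from h import *
import sys
p,d,W=look("scene",sys.argv[1]);H,S,V=hsv(p);X,Y,Z=np.moveaxis(W,2,0);s=state();print(np.round(s["ee_pos"],1),np.round(s["ft_force"],1),s["grip_width"])
m=(S<70)&(V>90)&(X>560)&(X<680)&(Y<-270)&(Y>-370)&(Z>55)&(Z<75)
for b in blobs(m,12):
    vv,uu=np.nonzero(b);print(b.sum(),np.round(np.nanmean(W[b],0),1),uu.mean(),vv.mean(),rect("scene",b,65))
E
python3 strip.py 7
```

```text
[ 584.7 -323.9   72.8] [-3.7  0.6  8.9] 42.4351387970989
69 [ 632.  -318.8   64.2] 149.3768115942029 179.97101449275362 [ 632.4 -317.7   60.    16.2  -86.1]
```

Request:
{"api": "carry_out", "payload": {"commands": [{"offset": [1, 0.1, 0], "spin": 0, "gripper": 0.2}, {"offset": [0, 0, 0], "spin": 0, "gripper": 0.2}]}}

```text
time_s: 16.12
ee_pos: [585.5, -323.8, 72.7]
tool_rot: [3.14, 0.107, -0.002]
ft_force: [-3.6, 0.8, 10.5]
grip_width: 42.6
gripper_force: 87.3
```

```bash
python3 strip.py 8
```

```text
[ 585.6 -323.8   72.8] [-4.5 -0.1 10.3] 42.76660013116765
63 [ 632.8 -319.    64.4] 149.0952380952381 180.015873015873 [ 632.5 -317.7   60.    16.   -86. ]
```

Request:
{"api": "carry_out", "payload": {"commands": [{"offset": [0.8, 0.1, 0], "spin": 0, "gripper": 0.2}, {"offset": [0, 0, 0], "spin": 0, "gripper": 0.2}]}}

```text
time_s: 16.42
ee_pos: [585.5, -323.8, 72.7]
tool_rot: [-3.14, -0.107, 0.004]
ft_force: [-9.1, -1.7, 13.0]
grip_width: 42.4
gripper_force: 87.6
```

```bash
python3 strip.py 9
```

```text
[ 585.5 -323.8   72.8] [-9.4 -1.7 12.6] 42.98216297536404
62 [ 632.6 -319.6   64. ] 149.0483870967742 180.03225806451613 [ 632.6 -317.7   60.    15.9  -86. ]
```

It's against the stop: x no longer advances and the force has risen to 9 N. I'll ease off and release.

Request:
{"api": "carry_out", "payload": {"commands": [{"offset": [-0.8, 0, 0.3], "spin": 0, "gripper": 0.2}, {"offset": [0, 0, 0], "spin": 0, "gripper": 0.6}, {"offset": [0, 0, 0], "spin": 0, "gripper": 1}, {"offset": [0, 0, 0], "spin": 0, "gripper": 1}, {"offset": [0, 0, 25], "spin": 0, "gripper": 1}]}}

```text
time_s: 17.1
ee_pos: [585.1, -322.9, 96.4]
tool_rot: [-3.138, -0.107, 0.005]
ft_force: [0.4, -0.4, 0.4]
grip_width: 85.2
gripper_force: 0.0
```

Request:
{"api": "carry_out", "payload": {"commands": [{"offset": [0, 0, 40], "spin": 0, "gripper": 1}, {"offset": [0, 0, 40], "spin": 0, "gripper": 0.65}, {"offset": [0, 0, 0], "spin": 0, "gripper": 0.65}]}}

```text
time_s: 17.48
ee_pos: [587.6, -324.5, 181.2]
tool_rot: [3.137, 0.107, 0.007]
ft_force: [-0.0, -0.9, -0.6]
grip_width: 55.5
gripper_force: 0.0
```

```bash
python3 strip.py 10; python3 -c "
from h import *
print(state()['joint_positions'])"
```

```text
[ 586.7 -323.9  179.2] [ 0.6  0.8 -0.1] 55.75869073930719
66 [ 632.4 -319.8   64.4] 149.04545454545453 179.87878787878788 [ 632.4 -317.7   60.    16.2  -86.1]
[-5.93545316e-01  6.04383261e-01  1.28753433e+00  1.97499588e-05
  1.24712715e+00  9.08875763e-01]
```

Request:
{"api": "carry_out", "payload": {"commands": [{"offset": [8.8, 48.5, 0], "spin": 0.187, "gripper": 0.65}, {"offset": [8.8, 48.5, 0], "spin": 0.187, "gripper": 0.65}, {"offset": [8.8, 48.5, 0], "spin": 0.187, "gripper": 0.65}, {"offset": [8.8, 48.5, 0], "spin": 0.187, "gripper": 0.65}, {"offset": [8.8, 48.5, 0], "spin": 0.187, "gripper": 0.65}]}}

```text
time_s: 18.15
ee_pos: [629.6, -79.4, 176.6]
tool_rot: [-2.749, -1.518, 0.002]
ft_force: [0.4, -0.1, 0.0]
grip_width: 55.6
gripper_force: 0.0
```

Request:
{"api": "carry_out", "payload": {"commands": [{"offset": [8.8, 48.5, 0], "spin": 0.187, "gripper": 0.65}, {"offset": [8.8, 48.5, 0], "spin": 0.187, "gripper": 0.65}, {"offset": [8.8, 48.5, 0], "spin": 0.187, "gripper": 0.65}, {"offset": [0, 0, -40], "spin": 0, "gripper": 0.65}, {"offset": [0, 0, 0], "spin": 0, "gripper": 0.65}]}}

```text
time_s: 18.77
ee_pos: [654.0, 64.8, 134.3]
tool_rot: [-2.225, -2.211, 0.008]
ft_force: [-0.4, -0.3, 0.3]
grip_width: 55.5
gripper_force: 0.0
```

```bash
cat > pi.py <<'E'
from h import *
import sys
p,d,W=look("scene",sys.argv[1]);H,S,V=hsv(p);X,Y,Z=np.moveaxis(W,2,0);s=state()
print("ee",np.round(s["ee_pos"],1),"th",round(2*np.degrees(np.arctan2(s["tool_rot"][1],s["tool_rot"][0]))%180,2),s["grip_width"])
m=(S<45)&(V>60)&(X>350)&(X<720)&(Y>-80)&(Y<170)&(Z>8)&(Z<42)
for b in blobs(m,80): print(b.sum(),rect("scene",b,18),np.round(np.nanmean(W[b],0),1))
E
python3 pi.py 11
```

```text
ee [655.2  64.3 136.4] th 89.61 55.745293702543485
577 [414.8  27.3 187.5  54.7 -87.6] [425.3  39.6  25.7]
690 [494.5  58.7 187.4  52.4 -84.8] [503.3  70.5  26.1]
774 [578.4  68.4 192.3  45.1  83.7] [587.9  82.4  26.7]
879 [656.8  59.1 189.6  43.7 -89.9] [664.3  73.1  27. ]
```

Request:
{"api": "carry_out", "payload": {"commands": [{"offset": [2, -0.5, -45], "spin": 0, "gripper": 0.65}, {"offset": [0, 0, -45], "spin": 0, "gripper": 0.65}, {"offset": [0, 0, -34], "spin": 0, "gripper": 0.65}, {"offset": [0, 0, -6], "spin": 0, "gripper": 0.65}, {"offset": [0, 0, 0], "spin": 0, "gripper": 0.65}]}}

```text
time_s: 19.45
ee_pos: [659.3, 63.4, 9.2]
tool_rot: [2.229, 2.213, 0.001]
ft_force: [-0.5, -0.3, -0.1]
grip_width: 55.0
gripper_force: 0.0
```

Request:
{"api": "carry_out", "payload": {"commands": [{"offset": [0, 0, 0], "spin": 0, "gripper": 0.1}, {"offset": [0, 0, 0], "spin": 0, "gripper": 0.1}, {"offset": [0, 0, 0], "spin": 0, "gripper": 0.1}], "newtons": 40}}

```text
time_s: 19.82
ee_pos: [659.4, 63.8, 9.7]
tool_rot: [2.227, 2.213, 0.003]
ft_force: [-1.5, -1.3, 10.2]
grip_width: 26.8
gripper_force: 38.7
```

Request:
{"api": "carry_out", "payload": {"commands": [{"offset": [0, 0, 30], "spin": 0, "gripper": 0.1}, {"offset": [0, 0, 50], "spin": 0, "gripper": 0.1}, {"offset": [-5, 40, 25], "spin": -0.03, "gripper": 0.1}, {"offset": [-7, 46, 0], "spin": -0.033, "gripper": 0.1}, {"offset": [-7, 46, 0], "spin": -0.033, "gripper": 0.1}]}}

```text
time_s: 20.45
ee_pos: [639.6, 197.2, 114.3]
tool_rot: [2.333, 2.102, 0.002]
ft_force: [1.1, 0.5, -2.7]
grip_width: 26.5
gripper_force: 40.4
```

Request:
{"api": "carry_out", "payload": {"commands": [{"offset": [-7, 46, 0], "spin": -0.033, "gripper": 0.1}, {"offset": [-7, 47, 0], "spin": 0, "gripper": 0.1}, {"offset": [0, 0, 0], "spin": 0, "gripper": 0.1}, {"offset": [0, 0, 0], "spin": 0, "gripper": 0.1}]}}

```text
time_s: 20.95
ee_pos: [625.5, 288.8, 113.4]
tool_rot: [2.366, 2.066, 0.0]
ft_force: [0.1, -0.1, -1.6]
grip_width: 26.3
gripper_force: 40.4
```

```bash
python3 pi.py 12|head -1;  python3 - <<'E'
from h import *
p=np.load("pics/scene12.npz")["p"];cv2.imwrite("pics/s12.png",cv2.resize(p[180:384,260:512,::-1],(740,600),interpolation=cv2.INTER_CUBIC))
E
```

```text
ee [625.7 288.2 113.3] th 82.22 26.558657755543415
```

View pics/s12.png

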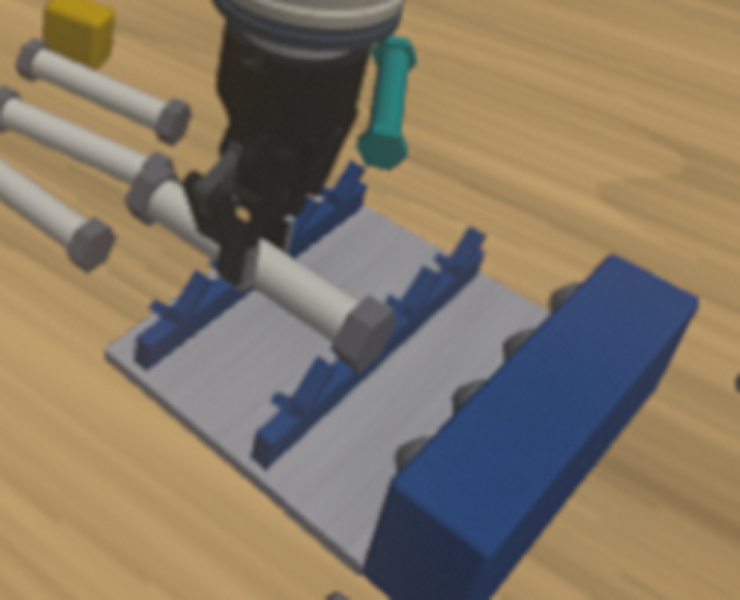

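The pipe is held level (150,190)-(365,335) over the notch pair nearest the stand's +x end. Next I'll lower it.

Request:
{"api": "carry_out", "payload": {"commands": [{"offset": [0.6, 0, -25], "spin": 0, "gripper": 0.1}, {"offset": [0, 0, -22], "spin": 0, "gripper": 0.1}, {"offset": [0, 0, -8], "spin": 0, "gripper": 0.1}, {"offset": [0, 0, -3], "spin": 0, "gripper": 0.1}, {"offset": [0, 0, 0], "spin": 0, "gripper": 0.1}]}}

```text
time_s: 21.62
ee_pos: [626.6, 288.8, 55.5]
tool_rot: [2.367, 2.065, 0.001]
ft_force: [0.9, 1.5, -1.8]
grip_width: 26.3
gripper_force: 40.4
```

Request:
{"api": "carry_out", "payload": {"commands": [{"offset": [0, 0, -2.5], "spin": 0, "gripper": 0.1}, {"offset": [0, 0, 0], "spin": 0, "gripper": 0.1}]}}

```text
time_s: 21.88
ee_pos: [626.2, 289.0, 52.6]
tool_rot: [2.367, 2.066, 0.0]
ft_force: [0.3, 0.3, -1.5]
grip_width: 26.5
gripper_force: 40.4
```

Request:
{"api": "carry_out", "payload": {"commands": [{"offset": [0, 0, -1.5], "spin": 0, "gripper": 0.1}, {"offset": [0, 0, 0], "spin": 0, "gripper": 0.1}]}}

```text
time_s: 22.12
ee_pos: [626.2, 289.1, 51.6]
tool_rot: [2.367, 2.066, 0.001]
ft_force: [-2.7, -0.1, 7.2]
grip_width: 26.6
gripper_force: 41.2
```

Request:
{"api": "carry_out", "payload": {"commands": [{"offset": [0, 0, 0], "spin": 0, "gripper": 0.6}, {"offset": [0, 0, 0], "spin": 0, "gripper": 0.6}, {"offset": [0, 0, 25], "spin": 0, "gripper": 0.6}, {"offset": [0, 0, 45], "spin": 0, "gripper": 0.65}, {"offset": [-9, -30, 10], "spin": 0.013, "gripper": 0.65}]}}

```text
time_s: 22.75
ee_pos: [618.9, 260.5, 133.8]
tool_rot: [2.35, 2.082, 0.008]
ft_force: [-0.2, -0.2, -0.8]
grip_width: 55.4
gripper_force: 0.0
```

Request:
{"api": "carry_out", "payload": {"commands": [{"offset": [-12, -58, 0], "spin": 0.014, "gripper": 0.65}, {"offset": [-12, -58, 0], "spin": 0, "gripper": 0.65}, {"offset": [-12, -58, 0], "spin": 0, "gripper": 0.65}, {"offset": [-2, -13, 0], "spin": 0, "gripper": 0.65}, {"offset": [0, 0, 0], "spin": 0, "gripper": 0.65}]}}

```text
time_s: 23.38
ee_pos: [579.4, 71.4, 131.0]
tool_rot: [2.34, 2.096, 0.001]
ft_force: [-0.6, -0.5, -0.1]
grip_width: 55.4
gripper_force: 0.0
```

```bash
cat > chk.py <<'E'
# pipes in the stand: white blobs near z=60..80, in stand coordinates (origin 534.1,301.2, -7.7deg)
from pi import *
a=np.radians(-7.7);dx,dy=X-534.1,Y-301.2;sx=dx*np.cos(a)+dy*np.sin(a);sy=-dx*np.sin(a)+dy*np.cos(a)
m=(S<45)&(V>60)&(abs(sx)<140)&(abs(sy)<110)&(Z>48)&(Z<85)
for b in blobs(m,80):
    k=(b&(Z>np.nanpercentile(Z[b],60)))
    c=rect("scene",b,60);q=c[:2]-[534.1,301.2]
    e=[np.median(sx[b&(abs(sy-t)<15)&(Z>68)]) for t in(-35,30)]
    print("stand",b.sum(),c,"sx",round(q[0]*np.cos(a)+q[1]*np.sin(a),1),"sy",round(-q[0]*np.sin(a)+q[1]*np.cos(a),1),"ztop",[np.round(np.nanpercentile(Z[b&(abs(sy-t)<20)],97),1) for t in(-35,30)],"ends sx",np.round(e,1))
E
python3 chk.py 13
```

```text
ee [579.5  72.4 131. ] th 83.76 55.446785041733555
552 [414.8  28.1 189.1  54.7 -87.6] [425.7  42.6  25.5]
682 [493.5  59.1 187.5  52.7 -85.8] [503.2  72.1  26. ]
759 [577.8  68.9 190.2  44.5  83.4] [587.9  82.5  26.8]
stand 1561 [625.4 285.3 184.2  49.3  82.5] sx 92.6 sy -3.5 ztop [np.float64(74.3), np.float64(74.9)] ends sx [97.  96.8]
```

The first pipe is seated: top at z≈74.5 on both plates, sx 92.6, angle 82.5°. Now the second.

Request:
{"api": "carry_out", "payload": {"commands": [{"offset": [0, 0, -45], "spin": 0, "gripper": 0.65}, {"offset": [0, 0, -45], "spin": 0, "gripper": 0.65}, {"offset": [0, 0, -27], "spin": 0, "gripper": 0.65}, {"offset": [0, 0, -7], "spin": 0, "gripper": 0.65}, {"offset": [0, 0, 0], "spin": 0, "gripper": 0.65}]}}

```text
time_s: 24.05
ee_pos: [579.5, 72.8, 7.1]
tool_rot: [2.338, 2.099, 0.0]
ft_force: [-1.0, 0.3, 0.7]
grip_width: 55.8
gripper_force: 0.0
```

Request:
{"api": "carry_out", "payload": {"commands": [{"offset": [0, 0, 0], "spin": 0, "gripper": 0.1}, {"offset": [0, 0, 0], "spin": 0, "gripper": 0.1}, {"offset": [0, 0, 0], "spin": 0, "gripper": 0.1}]}}

```text
time_s: 24.42
ee_pos: [579.9, 72.1, 8.2]
tool_rot: [2.338, 2.097, 0.003]
ft_force: [0.2, 2.5, 7.9]
grip_width: 26.7
gripper_force: 38.8
```

Request:
{"api": "carry_out", "payload": {"commands": [{"offset": [0, 0, 30], "spin": 0, "gripper": 0.1}, {"offset": [0, 0, 55], "spin": 0, "gripper": 0.1}, {"offset": [0, 25, 35], "spin": -0.013, "gripper": 0.1}, {"offset": [-4, 50, 0], "spin": -0.013, "gripper": 0.1}, {"offset": [-4, 50, 0], "spin": 0, "gripper": 0.1}]}}

```text
time_s: 25.05
ee_pos: [571.4, 198.1, 128.4]
tool_rot: [2.366, 2.065, 0.003]
ft_force: [0.5, 0.3, -0.5]
grip_width: 26.4
gripper_force: 40.3
```

Request:
{"api": "carry_out", "payload": {"commands": [{"offset": [-4, 50, 0], "spin": 0, "gripper": 0.1}, {"offset": [-3, 50, 0], "spin": 0, "gripper": 0.1}, {"offset": [0, 0, 0], "spin": 0, "gripper": 0.1}, {"offset": [0, 0, 0], "spin": 0, "gripper": 0.1}]}}

```text
time_s: 25.55
ee_pos: [564.0, 296.7, 127.2]
tool_rot: [2.365, 2.068, 0.0]
ft_force: [-0.7, 0.2, -1.8]
grip_width: 26.4
gripper_force: 40.3
```

Request:
{"api": "carry_out", "payload": {"commands": [{"offset": [0.5, 0, -30], "spin": 0, "gripper": 0.1}, {"offset": [0, 0, -25], "spin": 0, "gripper": 0.1}, {"offset": [0, 0, -14], "spin": 0, "gripper": 0.1}, {"offset": [0, 0, -4], "spin": 0, "gripper": 0.1}, {"offset": [0, 0, 0], "spin": 0, "gripper": 0.1}]}}

```text
time_s: 26.18
ee_pos: [565.0, 296.7, 54.4]
tool_rot: [2.366, 2.067, 0.001]
ft_force: [0.3, -0.1, -0.7]
grip_width: 26.5
gripper_force: 40.3
```

Request:
{"api": "carry_out", "payload": {"commands": [{"offset": [0, 0, -2.5], "spin": 0, "gripper": 0.1}, {"offset": [0, 0, 0], "spin": 0, "gripper": 0.1}]}}

```text
time_s: 26.42
ee_pos: [564.8, 297.0, 51.7]
tool_rot: [2.366, 2.067, 0.001]
ft_force: [-0.1, -0.3, -1.1]
grip_width: 26.4
gripper_force: 40.3
```

Request:
{"api": "carry_out", "payload": {"commands": [{"offset": [0, 0, -1.5], "spin": 0, "gripper": 0.1}, {"offset": [0, 0, 0], "spin": 0, "gripper": 0.1}]}}

```text
time_s: 26.68
ee_pos: [564.8, 297.0, 50.3]
tool_rot: [2.365, 2.067, 0.001]
ft_force: [-0.4, -0.8, 3.4]
grip_width: 26.5
gripper_force: 40.8
```

Request:
{"api": "carry_out", "payload": {"commands": [{"offset": [0, 0, 0], "spin": 0, "gripper": 0.55}, {"offset": [0, 0, 0], "spin": 0, "gripper": 0.55}, {"offset": [0, 0, 25], "spin": 0, "gripper": 0.55}, {"offset": [0, 0, 45], "spin": 0, "gripper": 0.65}, {"offset": [-10, -30, 10], "spin": 0.036, "gripper": 0.65}]}}

```text
time_s: 27.3
ee_pos: [556.4, 268.3, 132.6]
tool_rot: [2.324, 2.111, 0.008]
ft_force: [-0.6, 0.5, -0.2]
grip_width: 55.7
gripper_force: 0.0
```

Request:
{"api": "carry_out", "payload": {"commands": [{"offset": [-16, -52, 0], "spin": 0.06, "gripper": 0.65}, {"offset": [-16, -52, 0], "spin": 0.06, "gripper": 0.65}, {"offset": [-16, -52, 0], "spin": 0.06, "gripper": 0.65}, {"offset": [-12, -48, 0], "spin": 0, "gripper": 0.65}, {"offset": [0, 0, 0], "spin": 0, "gripper": 0.65}]}}

```text
time_s: 27.92
ee_pos: [493.8, 60.4, 130.0]
tool_rot: [-2.133, -2.306, 0.001]
ft_force: [0.3, 0.1, -0.4]
grip_width: 55.7
gripper_force: 0.0
```

```bash
python3 chk.py 14
```

```text
ee [494.5  61.8 130.1] th 94.52 55.483126891169896
574 [413.9  27.3 188.1  54.4 -88.2] [425.3  40.1  25.8]
684 [493.6  59.4 186.7  52.8 -85.7] [503.1  71.7  26.1]
stand 1431 [563.7 293.7 183.9  53.9  83.1] sx 30.3 sy -3.5 ztop [np.float64(74.0), np.float64(74.7)] ends sx [34.4 35.8]
stand 1560 [625.2 285.8 183.7  48.8  82.5] sx 92.3 sy -3.1 ztop [np.float64(74.3), np.float64(74.9)] ends sx [97.8 96.9]
```

Both pipes are seated. Now the third.

Request:
{"api": "carry_out", "payload": {"commands": [{"offset": [0, 0.5, -45], "spin": 0, "gripper": 0.65}, {"offset": [0, 0, -45], "spin": 0, "gripper": 0.65}, {"offset": [0, 0, -26], "spin": 0, "gripper": 0.65}, {"offset": [0, 0, -7], "spin": 0, "gripper": 0.65}, {"offset": [0, 0, 0], "spin": 0, "gripper": 0.65}]}}

```text
time_s: 28.6
ee_pos: [494.9, 64.0, 7.1]
tool_rot: [2.128, 2.311, 0.0]
ft_force: [-0.3, 0.2, -0.6]
grip_width: 55.4
gripper_force: 0.0
```

Request:
{"api": "carry_out", "payload": {"commands": [{"offset": [0, 0, 0], "spin": 0, "gripper": 0.1}, {"offset": [0, 0, 0], "spin": 0, "gripper": 0.1}, {"offset": [0, 0, 0], "spin": 0, "gripper": 0.1}]}}

```text
time_s: 28.98
ee_pos: [495.3, 63.5, 8.0]
tool_rot: [2.128, 2.309, 0.002]
ft_force: [-1.3, 1.9, 9.3]
grip_width: 26.3
gripper_force: 38.7
```

Request:
{"api": "carry_out", "payload": {"commands": [{"offset": [0, 0, 30], "spin": 0, "gripper": 0.1}, {"offset": [0, 0, 55], "spin": 0, "gripper": 0.1}, {"offset": [0, 30, 35], "spin": -0.053, "gripper": 0.1}, {"offset": [2, 53, 0], "spin": -0.053, "gripper": 0.1}, {"offset": [2, 53, 0], "spin": -0.053, "gripper": 0.1}]}}

```text
time_s: 29.6
ee_pos: [499.0, 200.8, 128.4]
tool_rot: [2.308, 2.13, 0.003]
ft_force: [0.7, -0.5, -1.8]
grip_width: 26.4
gripper_force: 40.7
```

Request:
{"api": "carry_out", "payload": {"commands": [{"offset": [2, 53, 0], "spin": -0.055, "gripper": 0.1}, {"offset": [2, 53, 0], "spin": 0, "gripper": 0.1}, {"offset": [0, 0, 0], "spin": 0, "gripper": 0.1}, {"offset": [0, 0, 0], "spin": 0, "gripper": 0.1}]}}

```text
time_s: 30.1
ee_pos: [502.3, 305.1, 127.2]
tool_rot: [2.363, 2.07, -0.0]
ft_force: [0.1, 0.4, -2.2]
grip_width: 26.3
gripper_force: 40.6
```

Request:
{"api": "carry_out", "payload": {"commands": [{"offset": [0.8, 0, -30], "spin": 0, "gripper": 0.1}, {"offset": [0, 0, -25], "spin": 0, "gripper": 0.1}, {"offset": [0, 0, -14], "spin": 0, "gripper": 0.1}, {"offset": [0, 0, -4], "spin": 0, "gripper": 0.1}, {"offset": [0, 0, 0], "spin": 0, "gripper": 0.1}]}}

```text
time_s: 30.72
ee_pos: [503.7, 305.2, 54.3]
tool_rot: [2.364, 2.069, 0.001]
ft_force: [0.6, -0.4, -1.6]
grip_width: 26.4
gripper_force: 40.6
```

Request:
{"api": "carry_out", "payload": {"commands": [{"offset": [0, 0, -2.5], "spin": 0, "gripper": 0.1}, {"offset": [0, 0, 0], "spin": 0, "gripper": 0.1}]}}

```text
time_s: 30.98
ee_pos: [503.6, 305.5, 51.7]
tool_rot: [2.363, 2.069, 0.001]
ft_force: [-0.6, 0.5, -2.0]
grip_width: 26.0
gripper_force: 40.6
```

Request:
{"api": "carry_out", "payload": {"commands": [{"offset": [0, 0, -1.5], "spin": 0, "gripper": 0.1}, {"offset": [0, 0, 0], "spin": 0, "gripper": 0.1}]}}

```text
time_s: 31.22
ee_pos: [503.4, 305.6, 50.1]
tool_rot: [-2.364, -2.07, -0.0]
ft_force: [-2.1, -0.1, 3.2]
grip_width: 26.5
gripper_force: 41.0
```

Request:
{"api": "carry_out", "payload": {"commands": [{"offset": [0, 0, 0], "spin": 0, "gripper": 0.55}, {"offset": [0, 0, 0], "spin": 0, "gripper": 0.55}, {"offset": [0, 0, 25], "spin": 0, "gripper": 0.55}, {"offset": [0, 0, 45], "spin": 0, "gripper": 0.65}, {"offset": [-10, -40, 10], "spin": 0.034, "gripper": 0.65}]}}

```text
time_s: 31.85
ee_pos: [495.4, 267.1, 132.4]
tool_rot: [2.324, 2.111, 0.009]
ft_force: [0.9, -1.5, -0.0]
grip_width: 55.6
gripper_force: 0.0
```

Request:
{"api": "carry_out", "payload": {"commands": [{"offset": [-18, -58, 0], "spin": 0.048, "gripper": 0.65}, {"offset": [-19, -58, 0], "spin": 0.048, "gripper": 0.65}, {"offset": [-20, -58, 0], "spin": 0.048, "gripper": 0.65}, {"offset": [-20, -58, 0], "spin": 0, "gripper": 0.65}, {"offset": [0, 0, 0], "spin": 0, "gripper": 0.65}]}}

```text
time_s: 32.48
ee_pos: [415.0, 30.3, 130.0]
tool_rot: [-2.176, -2.266, 0.001]
ft_force: [1.0, 0.6, 0.3]
grip_width: 55.9
gripper_force: 0.0
```

```bash
python3 chk.py 15
```

```text
ee [416.1  31.9 130.1] th 92.39 55.590369756984295
565 [413.9  27.3 187.6  53.  -87.6] [425.2  39.8  25.9]
stand 1311 [501.6 302.2 183.7  58.8  83.7] sx -32.3 sy -3.4 ztop [np.float64(74.6), np.float64(74.4)] ends sx [-26.8 -26.1]
stand 1434 [563.9 294.  183.3  54.5  82.9] sx 30.5 sy -3.1 ztop [np.float64(74.2), np.float64(74.9)] ends sx [35.1 35.3]
stand 1555 [625.8 285.7 183.5  49.3  82.8] sx 92.9 sy -3.1 ztop [np.float64(74.2), np.float64(75.0)] ends sx [97.7 97.2]
```

Request:
{"api": "carry_out", "payload": {"commands": [{"offset": [0, 0, -45], "spin": 0, "gripper": 0.65}, {"offset": [0, 0, -45], "spin": 0, "gripper": 0.65}, {"offset": [0, 0, -26], "spin": 0, "gripper": 0.65}, {"offset": [0, 0, -7], "spin": 0, "gripper": 0.65}, {"offset": [0, 0, 0], "spin": 0, "gripper": 0.65}]}}

```text
time_s: 33.15
ee_pos: [416.7, 34.0, 7.0]
tool_rot: [-2.169, -2.272, 0.0]
ft_force: [-1.2, -0.7, 0.1]
grip_width: 55.2
gripper_force: 0.0
```

Request:
{"api": "carry_out", "payload": {"commands": [{"offset": [0, 0, 0], "spin": 0, "gripper": 0.1}, {"offset": [0, 0, 0], "spin": 0, "gripper": 0.1}, {"offset": [0, 0, 0], "spin": 0, "gripper": 0.1}]}}

```text
time_s: 33.52
ee_pos: [417.1, 33.5, 7.9]
tool_rot: [2.169, 2.27, 0.002]
ft_force: [-0.2, 2.4, 11.1]
grip_width: 26.7
gripper_force: 38.6
```

Request:
{"api": "carry_out", "payload": {"commands": [{"offset": [0, 0, 30], "spin": 0, "gripper": 0.1}, {"offset": [0, 0, 55], "spin": 0, "gripper": 0.1}, {"offset": [5, 40, 35], "spin": -0.044, "gripper": 0.1}, {"offset": [5, 60, 0], "spin": -0.044, "gripper": 0.1}, {"offset": [5, 60, 0], "spin": -0.044, "gripper": 0.1}]}}

```text
time_s: 34.15
ee_pos: [431.8, 195.1, 128.4]
tool_rot: [2.317, 2.12, 0.004]
ft_force: [1.8, -0.1, -2.9]
grip_width: 26.4
gripper_force: 40.9
```

Request:
{"api": "carry_out", "payload": {"commands": [{"offset": [5, 60, 0], "spin": -0.044, "gripper": 0.1}, {"offset": [5, 61, 0], "spin": 0, "gripper": 0.1}, {"offset": [0, 0, 0], "spin": 0, "gripper": 0.1}, {"offset": [0, 0, 0], "spin": 0, "gripper": 0.1}]}}

```text
time_s: 34.65
ee_pos: [440.9, 314.2, 127.2]
tool_rot: [2.361, 2.073, -0.0]
ft_force: [0.5, -0.7, -2.5]
grip_width: 26.6
gripper_force: 40.9
```

Request:
{"api": "carry_out", "payload": {"commands": [{"offset": [0.9, 0, -30], "spin": 0, "gripper": 0.1}, {"offset": [0, 0, -25], "spin": 0, "gripper": 0.1}, {"offset": [0, 0, -14], "spin": 0, "gripper": 0.1}, {"offset": [0, 0, -4], "spin": 0, "gripper": 0.1}, {"offset": [0, 0, 0], "spin": 0, "gripper": 0.1}]}}

```text
time_s: 35.28
ee_pos: [442.6, 314.2, 54.3]
tool_rot: [2.362, 2.071, 0.001]
ft_force: [0.3, 0.8, -1.4]
grip_width: 26.2
gripper_force: 40.9
```

Request:
{"api": "carry_out", "payload": {"commands": [{"offset": [0, 0, -2.5], "spin": 0, "gripper": 0.1}, {"offset": [0, 0, 0], "spin": 0, "gripper": 0.1}]}}

```text
time_s: 35.52
ee_pos: [442.5, 314.5, 51.7]
tool_rot: [2.361, 2.072, 0.001]
ft_force: [0.1, -0.3, -2.1]
grip_width: 26.2
gripper_force: 40.9
```

Request:
{"api": "carry_out", "payload": {"commands": [{"offset": [0, 0, -1.5], "spin": 0, "gripper": 0.1}, {"offset": [0, 0, 0], "spin": 0, "gripper": 0.1}]}}

```text
time_s: 35.78
ee_pos: [442.3, 314.6, 50.2]
tool_rot: [-2.361, -2.072, -0.001]
ft_force: [-2.5, 0.1, 4.0]
grip_width: 26.4
gripper_force: 41.4
```

Request:
{"api": "carry_out", "payload": {"commands": [{"offset": [0, 0, 0], "spin": 0, "gripper": 0.55}, {"offset": [0, 0, 0], "spin": 0, "gripper": 0.55}, {"offset": [0, 0, 25], "spin": 0, "gripper": 0.55}, {"offset": [0, 0, 50], "spin": 0, "gripper": 0.4}, {"offset": [0, -30, 50], "spin": -0.1, "gripper": 0}]}}

```text
time_s: 36.4
ee_pos: [442.4, 285.1, 176.2]
tool_rot: [-2.462, -1.951, -0.001]
ft_force: [1.2, -0.0, -0.5]
grip_width: 16.9
gripper_force: 0.0
```

Request:
{"api": "carry_out", "payload": {"commands": [{"offset": [0, -58, 0], "spin": -0.14, "gripper": 0}, {"offset": [0, -58, 0], "spin": -0.14, "gripper": 0}, {"offset": [0, -58, 0], "spin": -0.14, "gripper": 0}, {"offset": [0, -58, 0], "spin": -0.14, "gripper": 0}, {"offset": [0, -58, 0], "spin": -0.14, "gripper": 0}]}}

```text
time_s: 37.02
ee_pos: [442.2, -7.4, 175.1]
tool_rot: [2.984, 0.982, 0.001]
ft_force: [1.1, 0.1, 0.2]
grip_width: 0.2
gripper_force: 0.0
```

Request:
{"api": "carry_out", "payload": {"commands": [{"offset": [0, -58, 0], "spin": -0.14, "gripper": 0}, {"offset": [0, -58, 0], "spin": -0.14, "gripper": 0}, {"offset": [0, -58, 0], "spin": -0.14, "gripper": 0}, {"offset": [0, -58, 0], "spin": -0.14, "gripper": 0}, {"offset": [0, 0, 0], "spin": 0, "gripper": 0}]}}

```text
time_s: 37.65
ee_pos: [442.4, -241.4, 174.8]
tool_rot: [3.138, 0.117, 0.001]
ft_force: [0.2, 1.2, -0.0]
grip_width: -0.0
gripper_force: 0.0
```

```bash
python3 chk.py 16; python3 strip.py 17; python3 sc.py 18; python3 - <<'E'
from h import *
p=np.load("pics/scene18.npz")["p"];cv2.imwrite("pics/s18.png",cv2.resize(p[90:384,60:512,::-1],(800,520),interpolation=cv2.INTER_CUBIC))
E
```

```text
ee [ 442.  -239.1  174.7] th 4.44 -0.04614963544808536
stand 2458 [470.2 306.2 184.2 119.2  82.6] sx -64.0 sy -3.6 ztop [np.float64(74.2), np.float64(74.8)] ends sx [-35.9 -36. ]
stand 1431 [562.1 294.4 185.5  53.1  81.5] sx 28.7 sy -3.0 ztop [np.float64(74.2), np.float64(74.8)] ends sx [35.  35.3]
stand 1551 [623.9 285.8 183.9  48.7  81.6] sx 91.1 sy -3.2 ztop [np.float64(74.4), np.float64(74.7)] ends sx [97.1 96.9]
[ 441.9 -237.7  174.6] [-0.2  0.6 -0.1] -0.17751287773666174
66 [ 632.4 -319.9   64.3] 149.04545454545453 179.87878787878788 [ 632.4 -317.7   60.    16.2  -86.1]
ee [ 442.  -237.   174.7] th 4.64 -0.04222671562373916
green-top72 61 rect [ 584.8 -301.1   80.8   13.7    5.4] pts [ 587.3 -300.4   72.7] [69. 73. 77.]
green-top97 191 rect [ 592.  -315.4   81.7   43.2    4.6] pts [ 589.1 -318.8   94.8] [93. 95. 96.]
white 28 rect [ 481.4 -464.8   61.4    9.8   47. ] pts [ 506.  -427.6   60.5] [49. 61. 72.]
white 66 rect [ 609.9 -356.7   63.    17.   -86.1] pts [ 632.3 -320.    64.3] [62. 64. 66.]
white 93 rect [ 655.2 -163.5   63.9   16.7   85.2] pts [ 658.5 -158.5   43.7] [42. 44. 46.]
red-top76 285 rect [ 615.7 -151.1   79.3   45.1   -4.6] pts [ 614.8 -153.    74.3] [73. 74. 76.]
ball 39 rect [ 485.8 -431.6   48.3   22.1   53.9] pts [ 490.2 -425.3   96. ] [ 89.  96. 101.]
```

View pics/s18.png

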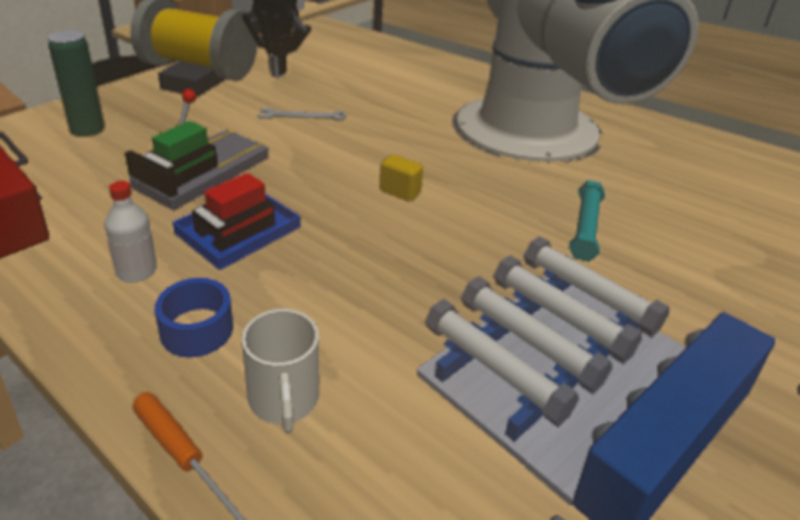

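The picture shows all four pipes on the stand, the red battery in the tray, the green one against the stop and the bystanders where they were. Now I'll switch on, from the lever's -x side.

Request:
{"api": "carry_out", "payload": {"commands": [{"offset": [-2, -50, 0], "spin": 0, "gripper": 0}, {"offset": [-2, -50, 0], "spin": 0, "gripper": 0}, {"offset": [-2, -50, 0], "spin": 0, "gripper": 0}, {"offset": [0, -44, 0], "spin": 0, "gripper": 0}, {"offset": [0, 0, 0], "spin": 0, "gripper": 0}]}}

```text
time_s: 38.42
ee_pos: [436.7, -432.9, 174.7]
tool_rot: [3.138, 0.126, 0.0]
ft_force: [-0.1, 0.8, 0.2]
grip_width: 0.2
gripper_force: 0.0
```

Request:
{"api": "carry_out", "payload": {"commands": [{"offset": [0, 0, -50], "spin": 0, "gripper": 0}, {"offset": [0, 0, -48], "spin": 0, "gripper": 0}, {"offset": [0, 0, 0], "spin": 0, "gripper": 0}]}}

```text
time_s: 38.8
ee_pos: [435.4, -428.1, 74.4]
tool_rot: [-3.133, -0.129, 0.006]
ft_force: [-0.5, 0.6, -0.0]
grip_width: 0.1
gripper_force: 0.0
```

Request:
{"api": "carry_out", "payload": {"commands": [{"offset": [22, -1, 2], "spin": 0, "gripper": 0}, {"offset": [20, 1, 0], "spin": 0, "gripper": 0}, {"offset": [20, 1, 0], "spin": 0, "gripper": 0}, {"offset": [20, 1, 0], "spin": 0, "gripper": 0}, {"offset": [9, 1, 0], "spin": 0, "gripper": 0}]}}

```text
time_s: 39.42
ee_pos: [529.0, -428.0, 81.2]
tool_rot: [3.137, 0.129, 0.002]
ft_force: [-1.2, -1.0, -0.5]
grip_width: -0.0
gripper_force: 0.5
```

Request:
{"api": "carry_out", "payload": {"commands": [{"offset": [4, 0, 0], "spin": 0, "gripper": 0}, {"offset": [0, 0, 0], "spin": 0, "gripper": 0}]}}

```text
time_s: 39.67
ee_pos: [531.3, -428.5, 79.4]
tool_rot: [3.139, 0.127, 0.0]
ft_force: [0.2, -0.6, -0.3]
grip_width: 0.2
gripper_force: 0.0
```

Request:
{"api": "carry_out", "payload": {"commands": [{"offset": [3, 0, 0], "spin": 0, "gripper": 0}, {"offset": [0, 0, 0], "spin": 0, "gripper": 0}]}}

```text
time_s: 39.92
ee_pos: [534.1, -428.6, 78.9]
tool_rot: [-3.139, -0.126, 0.0]
ft_force: [0.6, 0.5, 0.2]
grip_width: -0.0
gripper_force: 0.1
```

Request:
{"api": "carry_out", "payload": {"commands": [{"offset": [2, 0, 0], "spin": 0, "gripper": 0}, {"offset": [0, 0, 0], "spin": 0, "gripper": 0}]}}

```text
time_s: 40.17
ee_pos: [536.3, -428.6, 78.8]
tool_rot: [-3.139, -0.126, 0.0]
ft_force: [-0.9, -0.0, 0.4]
grip_width: -0.2
gripper_force: 0.2
```

Request:
{"api": "carry_out", "payload": {"commands": [{"offset": [2.5, 0, 0], "spin": 0, "gripper": 0}, {"offset": [0, 0, 0], "spin": 0, "gripper": 0}]}}

```text
time_s: 40.42
ee_pos: [538.6, -428.6, 78.8]
tool_rot: [-3.139, -0.126, 0.001]
ft_force: [-2.8, -0.7, 0.2]
grip_width: -0.2
gripper_force: 1.6
```

Request:
{"api": "carry_out", "payload": {"commands": [{"offset": [-15, 0, 0], "spin": 0, "gripper": 0}, {"offset": [-15, 0, 10], "spin": 0, "gripper": 0}, {"offset": [-20, 0, 50], "spin": 0, "gripper": 0}, {"offset": [-40, 20, 40], "spin": 0, "gripper": 0}, {"offset": [0, 0, 0], "spin": 0, "gripper": 0}]}}

```text
time_s: 41.05
ee_pos: [446.9, -408.7, 182.8]
tool_rot: [3.136, 0.124, 0.004]
ft_force: [0.6, 0.7, 0.3]
grip_width: 0.2
gripper_force: 0.0
```

```bash
python3 strip.py 19; python3 - <<'E'
from h import *
# compare with the start picture: ball (u,v) and bystanders
for n in("0","19"):
    z=np.load(f"pics/scene{n}.npz");p,d=z["p"],z["d"];W=cloud("scene",d);H,S,V=hsv(p);X,Y,Z=np.moveaxis(W,2,0)
    r=((H<8)|(H>172))&(S>120)&(X>420)&(X<660)&(Y<-390)&(Y>-470)&(Z>60)
    for b in blobs(r,10):vv,uu=np.nonzero(b);print(n,"ball",b.sum(),np.round(np.nanmean(W[b],0),1),round(uu.mean(),1),round(vv.mean(),1))
    t=(H>18)&(H<32)&(S>120)&(X>320)&(X<400)&(Y>-90)&(Y<20)&(Z>15);print(n,"tape",np.round(np.nanmean(W[t],0)))
E
```

```text
[ 447.8 -408.9  181.1] [ 0.4 -0.4 -0.3] 0.05979726660838691
65 [ 632.3 -319.8   64.3] 149.06153846153848 179.86153846153846 [ 632.4 -317.7   60.    16.2  -86.1]
0 ball 42 [ 566.9 -418.7   95.9] 147.0 151.9
0 tape [376. -27.  43.]
19 ball 42 [ 567.  -418.6   96. ] 147.0 151.9
19 tape [376. -28.  43.]
```

The ball is back at exactly its starting "on" position, the fresh battery is home and nothing else moved. I'll hand the job in.

```bash
python3 chk.py 20; python3 -c "
from cell import *
print(finish_job())"
```

```text
ee [ 448.3 -408.9  179.8] th 4.56 0.18738369533687133
stand 2460 [470.2 306.2 184.2 119.2  82.6] sx -64.0 sy -3.6 ztop [np.float64(74.4), np.float64(74.7)] ends sx [-35.3 -33.8]
stand 1434 [561.7 293.8 184.4  54.   81.4] sx 28.3 sy -3.6 ztop [np.float64(74.1), np.float64(74.9)] ends sx [34.6 35.2]
stand 1550 [625.7 285.2 182.5  49.2  82.8] sx 92.9 sy -3.6 ztop [np.float64(74.2), np.float64(74.9)] ends sx [97.5 96.5]
the job is handed in; nothing more can be done
None
```

I handed the job in at about 41 s with every step done: the flat battery is in the tray, the fresh one is home on the rail, all four pipes are in their notches and the switch is back on; `finish_job()` gave no verdict, and the detent was checked only by the battery's position, not read directly.

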